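# Lock the bench pin into its cam holder

### The job

Fit the loose wooden bench pin into the metal holder on the jeweller's bench: lay it on the holder's tongue, slide it stud first between the cheeks until the stud's head is well inside the open cam, then turn the cam clockwise by the upright post of its lever until it has drawn the pin hard up against the stop plates. Feel for the point where it goes tight and stop there, firmly tight but not forced, since over-tightening (or ramming the pin in) dents the wood; then let go and leave the other things on the bench where they are.

Things in the scene. Friction and masses are not known exactly. Their poses are not given: they have to be found in the camera images.
- pin: bench pin: loose flat slab of light wood 115 x 46 x 18 mm, about 0.11 kg, flat on the bench; its -x end is forked by a 16 mm slot, 30 mm deep. Origin mid-underside; x runs along it to the tail face at x = +57.5 mm, from which the steel stud sticks out; z up. Grasp it across its width 18 to 22 mm to the fork side of the origin, so the fingers clear the holder's cheeks
- stud_head (a point): centre of the stud's hammer head, 18 mm beyond the pin's tail face, 9 mm above the pin's underside: an upright round cross-bar 6 mm thick and 17 mm tall on a 5 mm thick neck
- holder: fixed aluminium holder, its place and yaw vary. Origin on the bench surface under the cam's vertical axis; +x is the direction in which the pin slides in (the pin's x must point the same way). The housing round the cam is 80 mm wide, 48 mm high, from x = -33 to +60 mm
- tongue (a point): middle of the outer end of the holder's tongue top, on which the pin lies: holder x = -134 mm, 30 mm above the bench. The tongue is 30 mm wide (narrower than the pin, fingers pass down beside it) and runs to holder x = -34 mm. Cheeks 46 mm high, 48.4 mm apart (pin 46 mm), stand at holder x = -78 to -34 mm, their flared mouths reach out to -90 mm. Same axes as the holder
- stop: two steel stop plates, a 16 mm gap between them for the stud, that the pin's tail face is clamped against. Origin on the bench under their front face, at holder x = -30 to -33 mm, differing each time; no reading is exact enough to set tightness by. Brass spring plungers stand 4 mm out of them and push the pin back (1 to 2 N) up to 4 mm; the cam still catches the head there
- cam (a joint): cam angle, rad, growing clockwise from above; stays where left. 0 to 0.25: mouth open, the stud's head can enter; from about 0.4 the curved slot closes behind the head, draws fast to 0.95, then slowly; goes tight somewhere from 1.3 to 2.3 and is forced soon after; end at 2.5. Pushing the lever's post sideways takes 1 to 4 N until tight; 8 to 12 N is properly tight, over 15 N forced
- firebrick: bystander: terracotta soldering brick 62 x 34 x 24 mm, origin under its centre
- ring_blank: bystander: steel ring 36 mm across, 10 mm high, origin under its centre
- bangle: bystander: aluminium bangle 66 mm across, 16 mm high, origin under its centre
- bowl: bystander: terracotta bowl 120 mm across, 45 mm high, origin under its centre
- gem_tray: bystander: clear tray 90 x 120 x 22 mm, origin under its centre
- flux_jar: bystander: amber jar 50 mm across, 60 mm high, origin under its centre
- hammer: bystander: small hammer lying on the bench
- bench_block: bystander: steel block 70 x 70 x 22 mm, origin under its centre
- lever_post (a point): middle of the lever's upright round post, 12 mm thick, from 57 to 91 mm above the bench (this point at 75 mm), 45 mm from the cam axis. The lever, a flat bar under the post, 51 to 57 mm above the bench, points 60 degrees to the right of the holder's +x (towards +x, -y) at cam angle 0 and swings clockwise with it, ending above the pin. A brass mark on the round cap points to the cam's mouth
Not all that is in view belongs to the job. Of the things that look like the holder, the middle-sized one is meant. What is shaped like the pin but pink or purple is not meant.

How it is judged:
By the outcome, as a careful person would: the job done as asked, in the order asked, and still so for the second after the job is handed in, with the robot touching nothing.
It also fails if it takes over 72 s, if anything falls off the work surface, if the arm or the gripper's body presses on something with over 40 N, if the wrist force passes 120 N, or if a joint passes its speed limit or range.

### The arm

A 7-joint arm with a two-finger parallel gripper is mounted at the origin on the work surface. World frame = base frame: x ahead of the robot, y to its left, z up, the work surface at z = 0. Lengths are in m, angles in rad, forces in N, time in s.
With the tool pointing down it reaches from about 0.425 to 0.95 m from the base axis. Payload 4.7 kg.
Tool frame: the origin (TCP) lies at the very end of the fingers, on their centre line; the grasp point (between the pads) lies 19 mm behind it; z points along the fingers, y is the direction in which the jaws open and shut (so a half turn about z gives the same grasp; the last joint's range is limited). The gripper opens to 87 mm and grips with 3 to 60 N. Pads are 19 mm wide; open, the fingers measure 117 mm over their backs; the gripper's body (75 mm by 190 mm) begins 51 mm behind the grasp point.
Start: joints at [1.186, 0.469, -0.049, 1.532, 0.024, 1.141, -0.082], TCP at [0.235, -0.633, 0.201] pointing down, gripper open.
Joint ranges: [-2.59, 2.59], [-0.33, 1.99], [-1.39, 1.29], [0.1, 2.45], [-1.04, 4.18], [0.21, 1.99], [-2.66, 2.66]. Speed limits (rad/s): [2.57, 2.57, 3.14, 3.14, 3.14, 3.14, 3.14].

### API

Orientations are given as a unit quaternion [x, y, z, w].
In Python, from workcell import monitor, cams, manip gives the robot as it stands.
- The arm moves only by the shell command python3 -m crank 'ROWS' [FORCE]. ROWS is JSON, a list of rows, each a list of 5 numbers: the shift along the tool's x, y, z in m, then the turn about the tool's z in rad, then the opening, from -1 (shut) to 1 (fully open), so that 0 is half open. A call has 1 to 8 rows; each row shifts and turns the pose as measured when the row begins, along the tool's axes as they then stand; what a row does not reach is not made up. A row lasts 1/10 s, in which the tool goes at most 50 mm and 8.59 degrees, less where a joint would pass 70% of its speed; a pose out of reach is approached as far as the arm can. A call with a gripper value outside its range is refused whole. The fingers move at their own pace and stop on an object; FORCE is the grip in N (left out, the last holds). Time passes only in rows, so rows that do not move let the fingers close. It gives the time, the measured TCP pose, the force and the opening at its end, in the units of the state.
- monitor.state(): the state, without advancing time (a new reading comes with each control period).
- cams.grab_frame(name): name is "scene" or "top" or "wrist"; returns a dict with "img" (420x560x3 uint8, red, green, blue), "z_map" (420x560 float32, m along the optical axis (not along the pixel's ray), 0 where there is no reading), "intrinsics" (3x3 intrinsics, pixels), "R" (3x3) and "t" (3): a world point X has camera coordinates R X + t. Camera axes: x right, y down, z forward; pixel columns grow to the right and rows downward; lengths in m; the calibration is good to about 2 mm. A picture is of the moment at which its call begins.
- manip.hand_in(): hands the job in, once; it reports no verdict.
The state is a dict: "t": time; "q": joint angles; "joint_velocities": joint speeds; "tau": joint torques, N m; "eef_pos": TCP position; "eef_rot": TCP orientation; "contact_force": force on the tool from outside, world axes, zero at the start; "torque": the same for the moment, N m; "grip_width": finger opening in m.
Only numpy, scipy, OpenCV 4.12 (cv2) and the standard library are available. Lean on these libraries where they do the work, as an engineer would, in place of code of your own. Each camera call takes 0.05 s, during which the arm holds its last target.

## Working session

There is one attempt and no reset: what is moved stays moved. The work goes in short steps, Python scripts to look and compute and a shell command to move; the robot and the scene stay as the last step left them, time stands still between calls to the robot, and variables do not carry over. Pictures are saved under pics/ and viewed, and the job is handed in when it is done.

```bash
ls; mkdir -p pics; python3 - <<'E'
from workcell import monitor, cams, manip
import cv2, numpy as np
s=monitor.state(); print(s)
for n in ("scene","top"):
    f=cams.grab_frame(n); cv2.imwrite(f"pics/{n}0.png",f["img"][:,:,::-1]); np.savez(f"{n}0.npz",**f)
    print(n,f["R"],f["t"],f["intrinsics"])
E
```

```text
pics
{'t': 0.0, 'q': array([ 1.18615077,  0.46947118, -0.04861071,  1.53370597,  0.02412083,
        1.14098534, -0.08232558]), 'joint_velocities': array([ 1.30647704e-03, -8.12803652e-04,  4.01755839e-04, -1.28550133e-03,
       -1.75002450e-04,  1.39021435e-03,  9.45805818e-05]), 'tau': array([ 2.40663048e-04, -5.07972229e+01, -8.04995536e-02, -2.36158794e+01,
       -6.13835477e-02,  3.78810510e-02,  1.62969395e-04]), 'eef_pos': array([ 0.2348807 , -0.63212492,  0.19967438]), 'eef_rot': array([ 9.84219245e-01,  1.76950540e-01, -2.16892827e-04, -9.67637353e-04]), 'contact_force': array([ 0.26728417, -0.85737967,  0.78451484]), 'torque': array([-0.0055368 , -0.02716466,  0.02956934]), 'grip_width': 0.08726377959441713}
scene [[ 0.7476329   0.66405051  0.00905386]
 [ 0.43727097 -0.48195689 -0.75928365]
 [-0.49983912  0.57162442 -0.65069683]] [-0.38586885 -0.16306989  1.73961893] [[441.8013841    0.         278.48282575]
 [  0.         441.8013841  207.14295734]
 [  0.           0.           1.        ]]
top [[ 8.93529978e-04 -9.99999562e-01  2.78941623e-04]
 [-9.90343689e-01 -9.23572106e-04 -1.38630896e-01]
 [ 1.38631093e-01 -1.52377215e-04 -9.90344080e-01]] [-0.00130223  0.53746758  1.05028101] [[409.72958051   0.         276.22040464]
 [  0.         409.72958051 212.17119621]
 [  0.           0.           1.        ]]
```

View pics/top0.png

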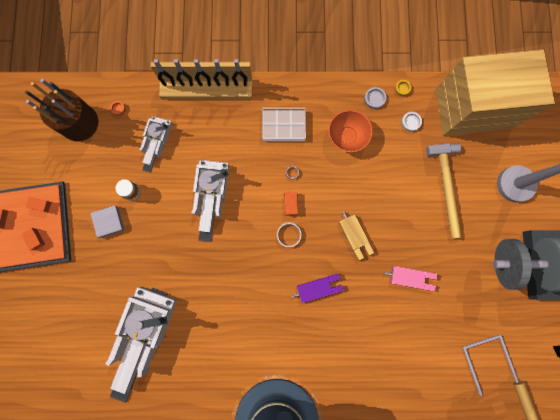

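View pics/scene0.png

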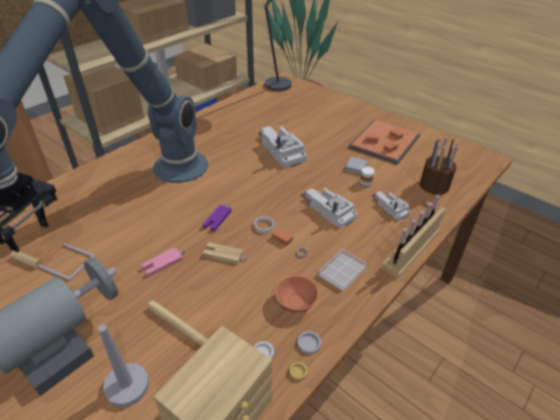

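```bash
cat > h.py <<'E'
import numpy as np, cv2
def load(n): return dict(np.load(n+".npz"))
def ray(f,u,v,z):
    K,R,t=f["intrinsics"],f["R"],f["t"]
    d=R.T@np.linalg.solve(K,[u,v,1.]); c=-R.T@t
    return c+d*(z-c[2])/d[2]
def proj(f,X):
    c=f["R"]@np.asarray(X,float)+f["t"]; p=f["intrinsics"]@c; return p[:2]/p[2]
def cloud(f):
    K,R,t=f["intrinsics"],f["R"],f["t"]; z=f["z_map"]
    v,u=np.mgrid[0:z.shape[0],0:z.shape[1]]
    P=np.stack([(u-K[0,2])/K[0,0]*z,(v-K[1,2])/K[1,1]*z,z],-1)
    return (P-t)@R
def crop(f,u0,v0,u1,v1,s,name):
    im=f["img"][v0:v1,u0:u1,::-1]; cv2.imwrite(name,cv2.resize(im,None,fx=s,fy=s,interpolation=cv2.INTER_CUBIC))
E
python3 - <<'E'
from h import *
f=load("top0")
crop(f,180,150,250,250,6,"pics/a.png"); crop(f,330,200,385,270,8,"pics/b.png")
P=cloud(f)
for u,v in [(210,195),(205,230),(356,237),(300,300)]: print(u,v,P[v,u])
E
```

```text
210 195 [0.58495499 0.1772694  0.03003608]
205 230 [0.49033308 0.18804531 0.03179415]
356 237 [ 0.47309025 -0.21441983  0.01936463]
300 300 [ 0.30628758 -0.06441524  0.00058338]
```

View pics/a.png

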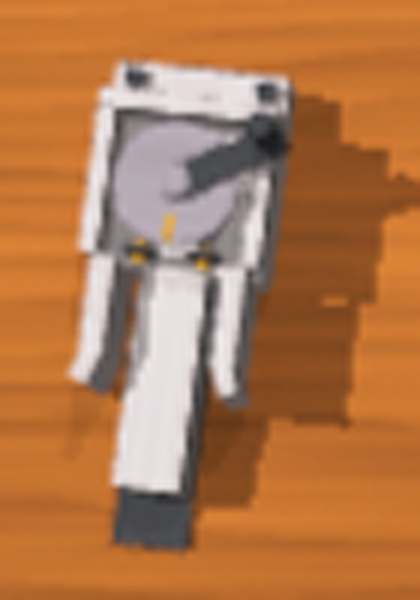

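View pics/b.png

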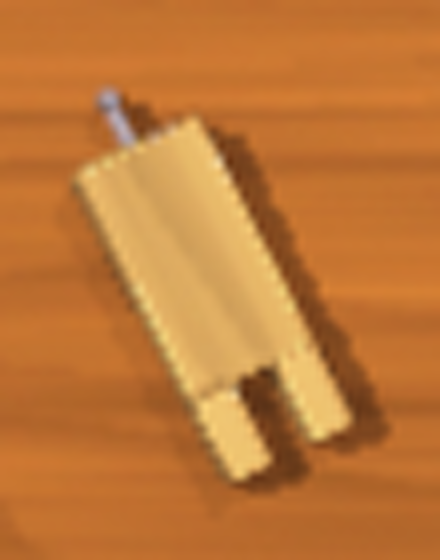

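```bash
python3 - <<'E'
from h import *
f=load("top0"); P=cloud(f); z=P[...,2]
m=np.zeros(z.shape,np.uint8); m[195:275,330:385]=((z>0.008)[195:275,330:385])
n,l,st,ce=cv2.connectedComponentsWithStats(m); print(st[1:],ce[1:])
img=f["img"].astype(int)
# colour mask: light wood: b channel high
print(img[237,350],img[260,345],z[237,350])
# tongue: white pixels
hs=cv2.cvtColor(f["img"],cv2.COLOR_RGB2HSV)
k=1+np.argmax(st[1:,4]); cnt=max(cv2.findContours((l==k).astype(np.uint8),0,1)[0],key=cv2.contourArea)
r=cv2.minAreaRect(cnt); print(r)
b=cv2.boxPoints(r); W=np.array([ray(f,u,v,.018) for u,v in b]); print(W, np.linalg.norm(np.diff(W,axis=0),axis=1))
Q=P[l==k]; print(np.median(Q[:,2]))
E
```

```text
[[347 198   1   1   1]
 [338 201   1   1   1]
 [369 204   1   1   1]
 [367 209   1   1   1]
 [339 211  35  50 718]
 [373 219   1   1   1]
 [381 219   1   1   1]
 [379 221   1   1   1]
 [378 223   1   1   1]
 [383 222   1   1   1]
 [366 225   1   1   1]
 [345 248   1   1   1]
 [376 249   1   1   1]
 [350 258   1   1   1]
 [358 265   1   1   1]
 [367 264   1   1   1]
 [340 269   1   1   1]
 [340 273   1   1   1]
 [336 274   3   1   3]] [[347.         198.        ]
 [338.         201.        ]
 [369.         204.        ]
 [367.         209.        ]
 [355.4735376  235.70334262]
 [373.         219.        ]
 [381.         219.        ]
 [379.         221.        ]
 [378.         223.        ]
 [383.         222.        ]
 [366.         225.        ]
 [345.         248.        ]
 [376.         249.        ]
 [350.         258.        ]
 [358.         265.        ]
 [367.         264.        ]
 [340.         269.        ]
 [340.         273.        ]
 [337.         274.        ]]
[224 174  97] [194 111  47] 0.0189908424363944
((354.5852355957031, 233.99905395507812), (50.638587951660156, 17.70953369140625), 62.78388977050781)
[[ 0.53117445 -0.15985932  0.018     ]
 [ 0.55332916 -0.20291653  0.018     ]
 [ 0.4319567  -0.26170601  0.018     ]
 [ 0.41046867 -0.21913916  0.018     ]] [0.04842266 0.13486096 0.04768303]
0.018651838454277918
```

```bash
python3 -m crank '[[0,-0.04,0,0,1],[0,-0.04,0,0,1],[0.02,-0.04,0,0,1],[0.03,-0.04,0,0,1],[0.04,-0.03,0,-0.03,1],[0.04,-0.03,0,-0.03,1],[0.04,-0.03,0,-0.03,1],[0.04,-0.02,0,0,1]]' 20
```

```text
t: 0.9
eef_pos: [0.3253, -0.2957, 0.1949]
eef_rot: [0.977, 0.215, -0.003, -0.003]
contact_force: [0.5, -0.5, 0.1]
grip_width: 0.087
```

```bash
python3 -m crank '[[0.04,0,0,0,1],[0.03,0,0,0,1],[0,0,0,0,1]]'; python3 - <<'E'
from workcell import monitor, cams
from h import *
f=cams.grab_frame("wrist"); np.savez("w1.npz",**f); cv2.imwrite("pics/w1.png",f["img"][:,:,::-1]); s=monitor.state(); print(s["eef_pos"],s["eef_rot"],-f["R"].T@f["t"])
E
```

```text
t: 1.2
eef_pos: [0.3935, -0.2577, 0.1947]
eef_rot: [0.975, 0.221, -0.002, -0.003]
contact_force: [0.2, -0.2, -0.7]
grip_width: 0.0871
[ 0.39160065 -0.25894151  0.19448462] [ 0.97554076  0.21977273 -0.00309276 -0.00325625] [ 0.46500749 -0.22493937  0.37897206]
```

View pics/w1.png

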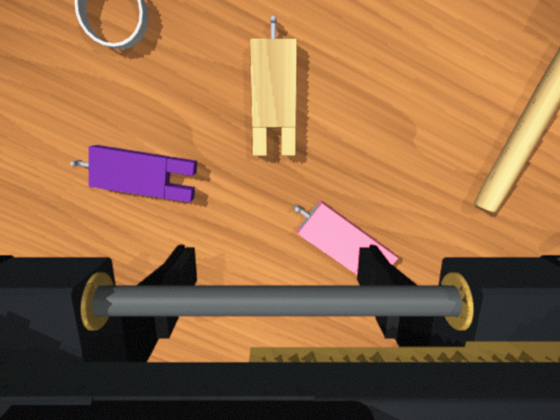

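```bash
python3 - <<'E'
from h import *
f=load("w1")
hs=cv2.cvtColor(f["img"],cv2.COLOR_RGB2HSV)
print(hs[80,273],hs[80,320],hs[145,260])
m=cv2.inRange(hs,(15,60,150),(30,160,255)); m[:30]=0;m[170:]=0;m[:,:235]=0;m[:,310:]=0
cnt=max(cv2.findContours(m,0,1)[0],key=cv2.contourArea); r=cv2.minAreaRect(cnt); print(r)
b=cv2.boxPoints(r); W=np.array([ray(f,u,v,.018) for u,v in b]); print(W,np.linalg.norm(np.diff(W,axis=0),axis=1))
hd=ray(f,273,20,.017); print("head",hd)
c=W.mean(0); e=W[np.argsort(W[:,0])]; d=e[2:].mean(0)-e[:2].mean(0); d/=np.linalg.norm(d); print(c,np.degrees(np.arctan2(d[1],d[0])))
from scipy.spatial.transform import Rotation as Ro
T=Ro.from_quat([ 0.97554076 , 0.21977273, -0.00309276 ,-0.00325625]).as_matrix(); p=np.array([ 0.39160065, -0.25894151 , 0.19448462])
print(np.degrees(np.arctan2(T[1,0],T[0,0])), T.T@(c-0.020*d-p))
E
```

```text
[ 20 112 227] [ 15 159 217] [ 24  89 248]
((272.0, 96.49998474121094), (47.99999237060547, 118.99998474121094), -0.0)
[[ 0.4096027  -0.2143298   0.018     ]
 [ 0.51638948 -0.16661554  0.018     ]
 [ 0.53673689 -0.2094362   0.018     ]
 [ 0.43212423 -0.26147455  0.018     ]] [0.11696182 0.04740914 0.11684091]
head [ 0.54071734 -0.18241671  0.017     ]
[ 0.47371333 -0.21296402  0.018     ] 25.261120353752503
25.39264682043937 [ 0.07470745 -0.00501131  0.1761865 ]
```

```bash
python3 -m crank '[[0.04,-0.005,0.03,0,1],[0.035,0,0.04,0,1],[0,0,0.04,0,1],[0,0,0.03,0,1],[0,0,0,0,1]]'
```

```text
t: 1.75
eef_pos: [0.4533, -0.229, 0.052]
eef_rot: [0.977, 0.215, -0.004, -0.0]
contact_force: [-1.1, -0.0, 0.1]
grip_width: 0.0871
```

```bash
python3 -m crank '[[0.005,-0.006,0.02,-0.01,1],[0,0,0.02,0,1],[0,0,0.005,0,1],[0,0,0,0,1]]'
```

```text
t: 2.15
eef_pos: [0.4539, -0.227, 0.0095]
eef_rot: [0.976, 0.216, -0.003, 0.002]
contact_force: [0.9, -0.2, 1.5]
grip_width: 0.0869
```

```bash
python3 -m crank '[[0.004,-0.004,0.004,-0.01,1],[0,-0.001,0.002,0,1],[0,0,0,0,1]]'
```

```text
t: 2.45
eef_pos: [0.457, -0.2224, 0.0065]
eef_rot: [0.975, 0.22, -0.001, 0.004]
contact_force: [-0.9, -0.2, -0.4]
grip_width: 0.0872
```

```bash
python3 -m crank '[[0,0,0.003,0,1],[0,0,0,0,-0.1],[0,0,0,0,-0.1],[0,0,0,0,-0.1],[0,0,0,0,-0.1],[0,0,0,0,-0.1],[0,0,0,0,-0.1]]' 20
```

```text
t: 3.15
eef_pos: [0.4578, -0.2228, 0.0044]
eef_rot: [0.975, 0.22, -0.001, 0.005]
contact_force: [-0.2, 0.3, 0.4]
grip_width: 0.0471
```

```bash
python3 -m crank '[[0,0,0,0,-0.5],[0,0,0,0,-0.5],[0,0,-0.03,0,-0.5],[0,0,-0.04,0,-0.5],[0,0,-0.05,0,-0.5],[0,0,-0.05,0,-0.5],[0,0,-0.01,0,-0.5],[0,0,0,0,-0.5]]' 25; python3 - <<'E'
from workcell import monitor, cams
from h import *
f=cams.grab_frame("wrist"); np.savez("w2.npz",**f); cv2.imwrite("pics/w2.png",f["img"][:,:,::-1]); s=monitor.state(); print(s)
E
```

```text
t: 3.95
eef_pos: [0.4568, -0.2206, 0.1897]
eef_rot: [0.975, 0.22, -0.002, 0.003]
contact_force: [-0.5, 0.2, -1.3]
grip_width: 0.0218
{'t': 4.0, 'q': array([ 0.6678621 ,  0.23024544, -0.35792125,  1.92291433,  0.1038148 ,
        1.0065546 , -0.86319573]), 'joint_velocities': array([-0.00554645,  0.03445267,  0.0061958 ,  0.03002868,  0.00266268,
       -0.00917222, -0.00270026]), 'tau': array([ 2.55854996e-01, -3.40734029e+01, -1.55711956e+00, -2.13673800e+01,
       -3.32250120e-02,  9.96393431e-02,  1.23484537e-02]), 'eef_pos': array([ 0.45666884, -0.22042314,  0.18908125]), 'eef_rot': array([ 0.97536755,  0.22055147, -0.00263067,  0.00287694]), 'contact_force': array([ 0.57680674,  0.19260034, -0.43460223]), 'torque': array([-0.02690556, -0.09793088, -0.00985853]), 'grip_width': 0.021712741486267288}
```

View pics/w2.png

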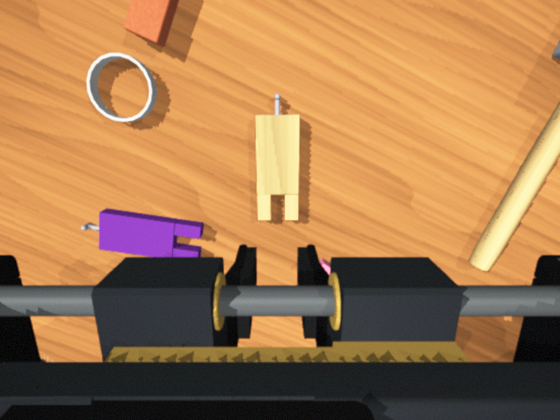

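```bash
python3 - <<'E'
from h import *
f=load("w2"); p=np.array([ 0.45666884, -0.22042314,  0.18908125])
print(proj(f,p),proj(f,[p[0],p[1],.018]), f["R"],-f["R"].T@f["t"])
hs=cv2.cvtColor(f["img"],cv2.COLOR_RGB2HSV)
m=cv2.inRange(hs,(15,60,150),(30,160,255)); m[:100]=0;m[230:]=0;m[:,:235]=0;m[:,315:]=0
cnt=max(cv2.findContours(m,0,1)[0],key=cv2.contourArea); r=cv2.minAreaRect(cnt); print(r)
b=cv2.boxPoints(r); W=np.array([ray(f,u,v,.018) for u,v in b]); print(W,np.linalg.norm(np.diff(W,axis=0),axis=1),W.mean(0))
P=cloud(f); print(P[150,278],P[200,265],P[150,220], P[245,245])
E
```

```text
[276.30317967 248.00784519] [275.49774882 186.37924203] [[ 0.4295012  -0.90304647  0.00598268]
 [-0.86565881 -0.40981408  0.2875539 ]
 [-0.25722275 -0.12868371 -0.95774577]] [ 0.52782332 -0.18554142  0.37371561]
((274.5, 164.5), (129.0, 79.0), 90.0)
[[ 0.52046798 -0.14432172  0.018     ]
 [ 0.5551976  -0.21730736  0.018     ]
 [ 0.43047088 -0.2817006   0.018     ]
 [ 0.39178601 -0.19990637  0.018     ]] [0.08082728 0.14036825 0.09048102] [ 0.47448062 -0.21080901  0.018     ]
[ 0.49382    -0.20573335  0.01967336] [ 0.43758648 -0.21651305  0.01782196] [ 0.46434954 -0.14832927  0.0016821 ] [ 0.46030033 -0.20033692  0.21274224]
```

```bash
python3 - <<'E'
from h import *
f=load("w2")
m=(cloud(f)[...,2]>0.009).astype(np.uint8)
hs=cv2.cvtColor(f["img"],cv2.COLOR_RGB2HSV)
m&=(cv2.inRange(hs,(15,40,150),(32,145,255))>0).astype(np.uint8); m[:105]=0;m[230:]=0;m[:,:245]=0;m[:,310:]=0
cnt=max(cv2.findContours(m,0,1)[0],key=cv2.contourArea); r=cv2.minAreaRect(cnt); print(r)
W=np.array([ray(f,u,v,.018) for u,v in [(256,115),(299.5,115),(299,219.5),(258,219.5)]]);c=W.mean(0); print(W,np.linalg.norm(np.diff(W,axis=0),axis=1),c)
d=W[:2].mean(0)-W[2:].mean(0); d/=np.linalg.norm(d); print(np.degrees(np.arctan2(d[1],d[0])),c-.02*d)
crop(f,230,90,330,240,4,"pics/w2c.png")
E
```

```text
((277.0, 167.0), (44.0, 106.0), 0.0)
[[ 0.51626613 -0.16979583  0.018     ]
 [ 0.53562172 -0.21049836  0.018     ]
 [ 0.43337131 -0.2610254   0.018     ]
 [ 0.41345827 -0.21894279  0.018     ]] [0.04507033 0.11405318 0.04655615] [ 0.47467936 -0.2150656   0.018     ]
25.92329814770472 [ 0.45669176 -0.22380895  0.018     ]
```

View pics/w2c.png

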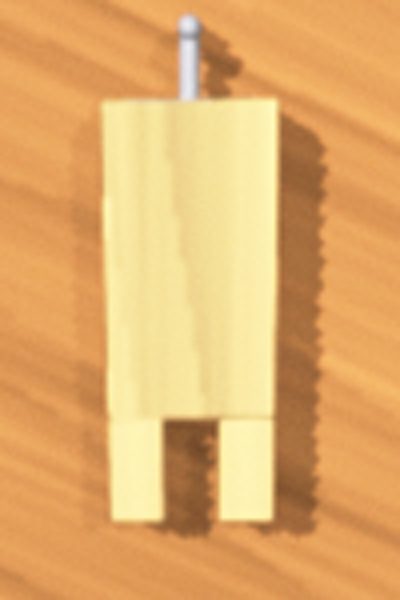

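```bash
python3 -m crank '[[0,0.003,0,0,1],[0,0,0.03,0,1],[0,0,0.04,0,1],[0,0,0.04,0,1],[0,0,0.03,0,1],[0,0,0,0,1]]'
```

```text
t: 4.6
eef_pos: [0.4516, -0.2228, 0.0357]
eef_rot: [0.975, 0.221, -0.008, -0.002]
contact_force: [-1.1, 0.2, -0.4]
grip_width: 0.0617
```

```bash
python3 -m crank '[[0.004,0,0,0,1],[0.001,0,0,0,1],[0,0,0.01,0,1],[0,0,0.01,0,1],[0,0,0.007,0,1],[0,0,0.004,0,1],[0,0,0,0,1]]'
```

```text
t: 5.3
eef_pos: [0.458, -0.2212, 0.0046]
eef_rot: [0.975, 0.221, -0.007, -0.0]
contact_force: [-0.1, 0.3, 0.5]
grip_width: 0.087
```

```bash
python3 -m crank '[[-0.001,0.002,0.004,0,1],[0,0,0.002,0,-1],[0,0,0,0,-1],[0,0,0,0,-1],[0,0,0,0,-1],[0,0,0,0,-1]]' 35;python3 -m crank '[[0,0,0,0,-1],[0,0,0,0,-1],[0,0,0,0,-1]]'; python3 -c "
from workcell import monitor
print(monitor.state())"
```

```text
t: 5.9
eef_pos: [0.4584, -0.2241, -0.0013]
eef_rot: [0.975, 0.221, -0.006, 0.0]
contact_force: [-0.2, 0.5, 0.0]
grip_width: 0.0549
t: 6.2
eef_pos: [0.4586, -0.2241, -0.001]
eef_rot: [0.975, 0.221, -0.006, 0.0]
contact_force: [-0.4, -0.2, -0.7]
grip_width: 0.0308
{'t': 6.2, 'q': array([ 0.59555742,  0.50400009, -0.28755431,  2.06951049,  0.25315353,
        0.61059916, -0.99401559]), 'joint_velocities': array([ 0.00126869, -0.00201289,  0.0013797 , -0.00014747,  0.00185109,
        0.00104274,  0.00110627]), 'tau': array([ 1.27255877e-03, -4.24589109e+01, -2.62179561e+00, -1.42574197e+01,
       -2.59134202e-02, -6.79735720e-03,  5.03242809e-04]), 'eef_pos': array([ 0.45864537, -0.22409938, -0.00101334]), 'eef_rot': array([ 9.75344779e-01,  2.20607129e-01, -5.91654267e-03,  2.25191119e-04]), 'contact_force': array([-0.38294755, -0.18483442, -0.71731093]), 'torque': array([-0.02709741, -0.03540691,  0.00701398]), 'grip_width': 0.030843431484422555}
```

```bash
python3 - <<'E'
from workcell import monitor, cams
from h import *
for n in ("wrist","scene","top"):
    f=cams.grab_frame(n); np.savez(n+"3.npz",**f); cv2.imwrite("pics/%s3.png"%n,f["img"][:,:,::-1])
    print(n,proj(f,[.4586,-.2241,0]))
    if n=="scene": crop(f,130,170,290,290,5,"pics/s3c.png")
print(monitor.state()["grip_width"])
E
```

```text
wrist [276.63755957 249.11343253]
scene [217.17484628 253.63709354]
top [358.32418591 242.8865988 ]
0.018902730567156183
```

View pics/wrist3.png

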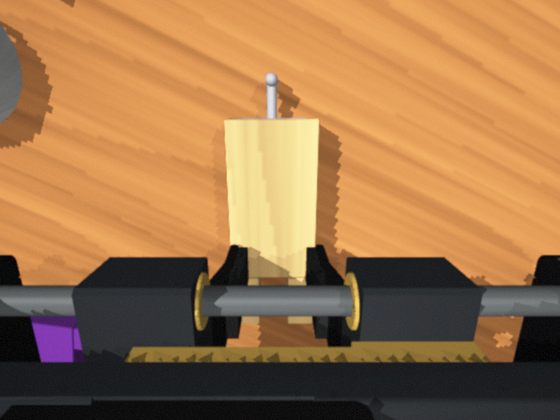

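View pics/s3c.png

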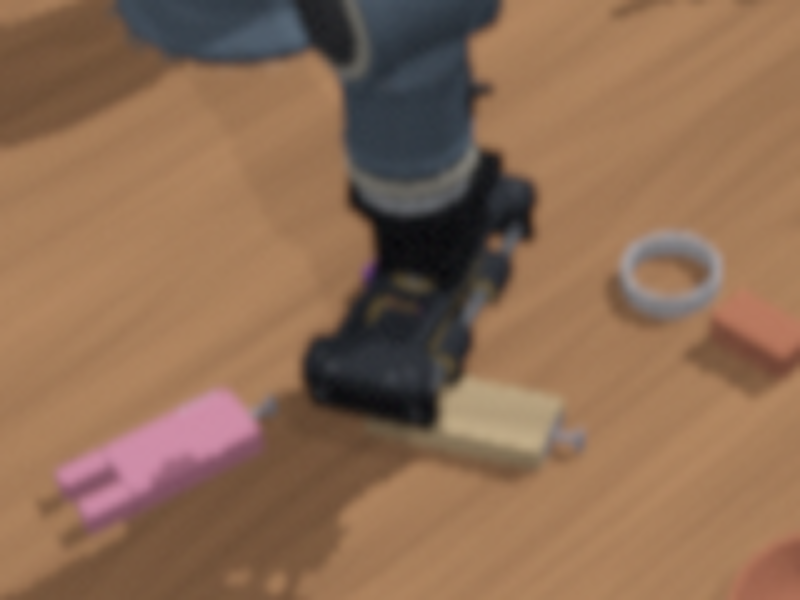

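View pics/top3.png

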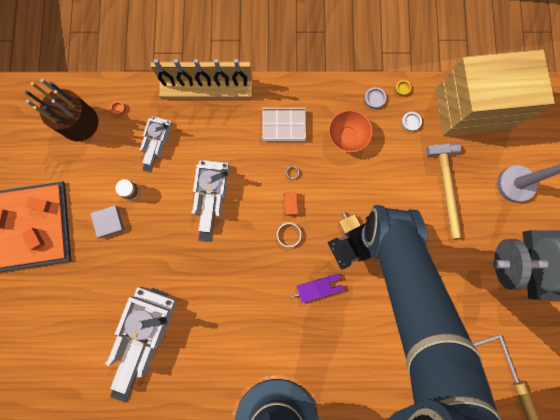

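```bash
python3 - <<'E'
from h import *
for n in ("wrist3","w2"):
    f=load(n); P=cloud(f)
    print(n)
    for u,v in [(278,160),(278,230),(278,250),(400,150),(150,150)]+[(x,y) for y in (248,255,270) for x in (236,242,246,250,304,308,312,318)]: print(u,v,P[v,u].round(4),f["img"][v,u])
f=load("scene3");P=cloud(f)
print(P[253,217],P[262,240],P[275,170],P[250,213])
crop(load("wrist3"),200,220,360,340,5,"pics/w3c.png")
E
```

```text
wrist3
278 160 [ 0.5095 -0.2007  0.0175] [242 218 146]
278 230 [ 0.4761 -0.2166  0.0182] [237 209 138]
278 250 [ 0.4658 -0.2215  0.0185] [236 206 136]
400 150 [ 0.5408 -0.2595  0.0006] [228 156  86]
150 150 [ 0.4823 -0.1365  0.0013] [229 157  89]
236 248 [ 0.4609 -0.2     0.027 ] [12 13 11]
242 248 [ 0.4608 -0.2031  0.0236] [29 27 24]
246 248 [ 0.4609 -0.2051  0.0219] [45 39 31]
250 248 [ 0.4608 -0.2073  0.0195] [181 149  98]
304 248 [ 0.4728 -0.2337  0.0183] [246 225 152]
308 248 [ 0.4755 -0.2343  0.0232] [37 36 31]
312 248 [ 0.4762 -0.2363  0.0227] [39 35 32]
318 248 [ 0.4785 -0.2383  0.0255] [11 12 14]
236 255 [ 0.4592 -0.2013  0.0308] [21 21 22]
242 255 [ 0.461  -0.2039  0.0319] [16 15 17]
246 255 [ 0.4603 -0.206   0.0286] [13 15 13]
250 255 [ 0.4566 -0.2091  0.0184] [181 149  96]
304 255 [ 0.4692 -0.2355  0.0184] [246 223 150]
308 255 [ 0.4752 -0.2335  0.032 ] [21 22 20]
312 255 [ 0.4755 -0.2358  0.0306] [23 23 20]
318 255 [ 0.4782 -0.2372  0.0345] [13 16 15]
236 270 [ 0.4613 -0.2028  0.0494] [20 22 21]
242 270 [ 0.4606 -0.2056  0.0458] [19 16 19]
246 270 [ 0.4537 -0.2092  0.030
[... 1046 characters left out ...]
3 24 24]
304 255 [ 0.4719 -0.2283  0.2222] [28 30 29]
308 255 [ 0.4731 -0.2299  0.2229] [23 22 24]
312 255 [ 0.4752 -0.2306  0.2265] [13 14 16]
318 255 [ 0.3979 -0.3062  0.0015] [206 136  77]
236 270 [ 0.46   -0.1989  0.242 ] [16 16 13]
242 270 [ 0.46   -0.2015  0.2397] [27 27 26]
246 270 [ 0.4605 -0.2032  0.2392] [24 25 24]
250 270 [ 0.4615 -0.2048  0.2397] [21 22 22]
304 270 [ 0.4717 -0.2268  0.2393] [27 29 29]
308 270 [ 0.4725 -0.2284  0.2395] [14 17 14]
312 270 [ 0.4728 -0.2304  0.2383] [24 26 24]
318 270 [ 0.475  -0.2319  0.2409] [7 5 9]
[ 0.47950527 -0.24055178  0.03053779] [ 0.53587721 -0.20034947 -0.0010477 ] [ 0.4168027  -0.37567534 -0.00297938] [ 0.53318083 -0.29432409  0.12259603]
```

View pics/w3c.png

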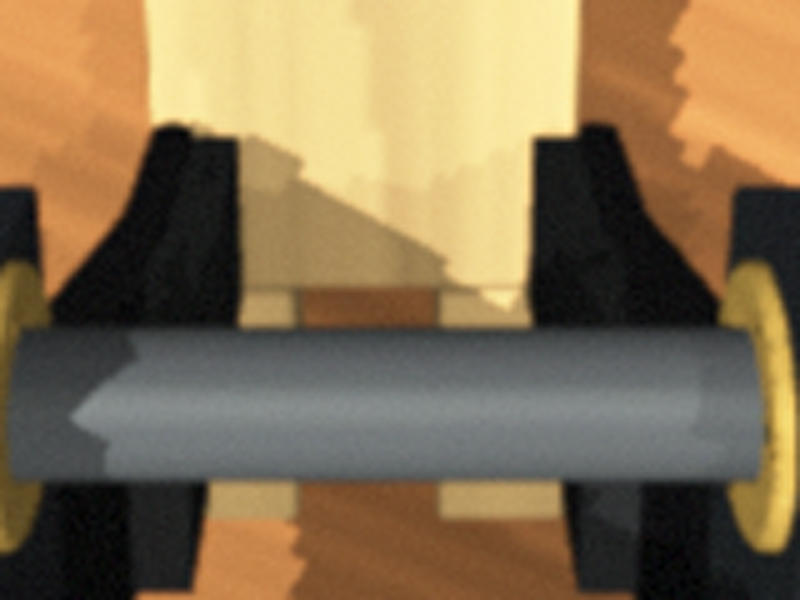

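```bash
python3 -m crank '[[0,0,-0.01,0,1],[0,0,0,0,1],[0,0,0,0,1],[0,0,0,0,1],[0,0,0,0,1],[0,0,0,0,1],[0,0,0,0,1],[0,0,0,0,1]]'; python3 -m crank '[[0,0,0.005,0,1],[0,0,0.005,0,1],[0,0,0,0,1]]'; python3 - <<'E'
from workcell import monitor, cams
from h import *
f=cams.grab_frame("wrist"); np.savez("w4.npz",**f); cv2.imwrite("pics/w4.png",f["img"][:,:,::-1]); s=monitor.state(); print(s["eef_pos"],s["eef_rot"],s["contact_force"],s["grip_width"])
P=cloud(f)
m=(f["img"].max(-1)<60)
for u in range(170,400,3):
    col=np.where(m[200:300,u])[0]
    if len(col): v=200+col[0]; print(u,v,P[v+1,u].round(4),end=";")
E
```

```text
t: 7.15
eef_pos: [0.4587, -0.2241, 0.0099]
eef_rot: [0.975, 0.221, -0.006, 0.0]
contact_force: [-1.0, 0.4, 0.0]
grip_width: 0.0748
t: 7.45
eef_pos: [0.4584, -0.2241, -0.0011]
eef_rot: [0.975, 0.221, -0.006, 0.0]
contact_force: [0.1, -0.4, -0.4]
grip_width: 0.086
[ 0.45860009 -0.22413092 -0.00085422] [ 9.75354903e-01  2.20562553e-01 -5.90936593e-03  2.28810192e-04] [-0.38020201  0.7486116  -0.38170945] 0.08622296791766948
170 256 [ 0.447  -0.1724  0.0364];173 252 [ 0.447  -0.1725  0.0318];176 249 [ 0.4479 -0.173   0.0294];179 246 [ 0.4476 -0.1733  0.0247];182 245 [ 0.4484 -0.1744  0.024 ];185 247 [ 0.4473 -0.1761  0.0227];188 248 [ 0.448  -0.1778  0.0236];191 248 [ 0.4489 -0.1793  0.0242];194 248 [ 0.4491 -0.1806  0.0232];218 287 [ 0.4832 -0.1952  0.1046];221 287 [ 0.4833 -0.1959  0.1042];224 286 [ 0.4843 -0.1965  0.1048];227 286 [ 0.4845 -0.1972  0.1045];230 286 [ 0.4843 -0.198   0.1036];233 286 [ 0.4854 -0.1986  0.1049];257 286 [ 0.4883 -0.2043  0.1053];260 286 [ 0.4883 -0.2051  0.1046];263 286 [ 0.488  -0.2061  0.1034];266 286 [ 0.4886 -0.2067  0.104 ];269 286 [ 0.4896 -0.2072  0.1
[... 393 characters left out ...]
52 -0.2194  0.1048];323 286 [ 0.4954 -0.2203  0.1044];326 286 [ 0.4961 -0.2207  0.1051];329 286 [ 0.496  -0.2219  0.1042];332 286 [ 0.4963 -0.2226  0.1042];335 286 [ 0.4969 -0.2231  0.1047];338 286 [ 0.4971 -0.2239  0.1044];359 248 [ 0.4862 -0.2588  0.0229];362 248 [ 0.4872 -0.2597  0.024 ];365 248 [ 0.4878 -0.2611  0.0239];368 248 [ 0.4888 -0.262   0.0252];371 245 [ 0.4905 -0.2633  0.0234];374 246 [ 0.4909 -0.2646  0.0244];377 249 [ 0.4911 -0.2651  0.0279];380 252 [ 0.4914 -0.2652  0.0322];383 256 [ 0.4915 -0.2651  0.037 ];386 260 [ 0.4914 -0.2654  0.041 ];389 264 [ 0.4918 -0.2647  0.0465];392 266 [ 0.4921 -0.2654  0.0485];395 269 [ 0.4924 -0.2655  0.0517];398 271 [ 0.4924 -0.2666  0.0528];
```

View pics/w4.png

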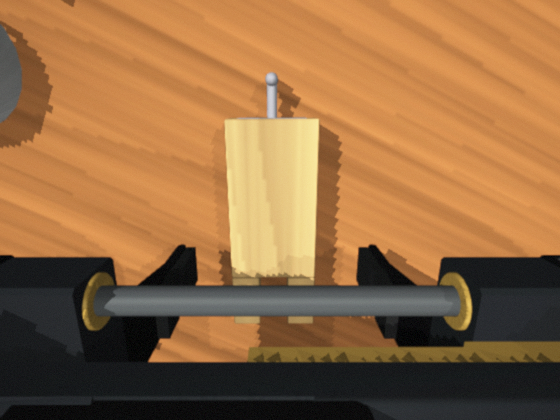

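```bash
python3 - <<'E'
from h import *
f=load("w4")
W=np.array([ray(f,u,v,.018) for u,v in [(226,120),(318.5,119.5),(313,323),(234,323)]]);c=W.mean(0); print(W,np.linalg.norm(np.diff(W,axis=0),axis=1),c)
d=W[:2].mean(0)-W[2:].mean(0);L=np.linalg.norm(d); d/=L;print(L,np.degrees(np.arctan2(d[1],d[0])))
tail=W[:2].mean(0); print("head",ray(f,271.5,78,.017), "origin from tail",tail-.0575*d)
o=tail-.0575*d; print("tcp rel origin along",(np.array([.4586,-.2241,.018])-o)@d, (np.array([.4586,-.2241,.018])-o)@np.array([-d[1],d[0],0]))
E
python3 -m crank '[[0,0,0.005,0,1],[0,0,0.005,0,1],[0,0,0.004,0,1],[0,0,0.002,0,1],[0,0,0,0,1]]'
```

```text
[[ 0.51596653 -0.16974045  0.018     ]
 [ 0.5352933  -0.20980872  0.018     ]
 [ 0.43255055 -0.25987054  0.018     ]
 [ 0.41273277 -0.2183478   0.018     ]] [0.04448584 0.11429023 0.0460096 ] [ 0.47413578 -0.21444188  0.018     ]
0.11419492751112408 25.595875951900226
head [ 0.54247002 -0.18144766  0.017     ] origin from tail [ 0.47377275 -0.21461578  0.018     ]
tcp rel origin along -0.017781134120278264 -0.0019985284455327984
t: 8.0
eef_pos: [0.4583, -0.2241, -0.0186]
eef_rot: [0.975, 0.221, -0.006, 0.0]
contact_force: [0.1, 0.8, 0.4]
grip_width: 0.0867
```

```bash
python3 -m crank '[[-0.003,-0.002,0.001,-0.005,1],[0,0,0,0,-1],[0,0,0,0,-1],[0,0,0,0,-1],[0,0,0,0,-1],[0,0,0,0,-1],[0,0,0,0,-1],[0,0,0,0,-1]]' 30; python3 -m crank '[[0,0,0,0,-1],[0,0,0,0,-1]]'
```

```text
t: 8.8
eef_pos: [0.4548, -0.2237, -0.0191]
eef_rot: [0.975, 0.223, -0.006, 0.0]
contact_force: [0.3, 0.1, -0.1]
grip_width: 0.0454
t: 9.0
eef_pos: [0.4548, -0.2237, -0.0191]
eef_rot: [0.975, 0.223, -0.006, 0.0]
contact_force: [-0.1, -0.1, 0.1]
grip_width: 0.0459
```

```bash
python3 -m crank '[[0,0,-0.02,0,-1],[0,0,-0.04,0,-1],[0,0,-0.05,0,-1],[0,0,-0.05,0,-1],[0,0,-0.01,0,-1],[0,0,0,0,-1]]'; python3 - <<'E'
from workcell import monitor, cams
from h import *
f=cams.grab_frame("wrist"); np.savez("w5.npz",**f); cv2.imwrite("pics/w5.png",f["img"][:,:,::-1]); s=monitor.state(); print(s["eef_pos"],s["eef_rot"],s["contact_force"],s["grip_width"])
E
```

```text
t: 9.6
eef_pos: [0.4548, -0.2223, 0.1548]
eef_rot: [0.975, 0.224, -0.008, -0.002]
contact_force: [0.1, -0.6, -1.1]
grip_width: 0.0458
[ 0.45469712 -0.22216523  0.15409058] [ 0.974627    0.22365711 -0.00869729 -0.00201437] [ 0.05313007 -0.71650999  0.08613559] 0.04593730632297227
```

View pics/w5.png

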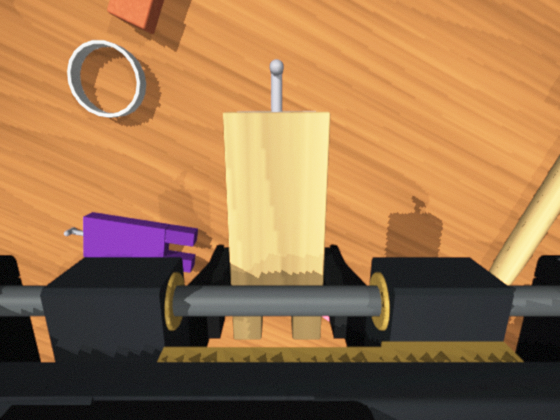

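```bash
python3 - <<'E'
from h import *
f=load("top0")
T=ray(f,180+153/6,150+488/6,.030)
B1=ray(f,180+118/6,150+62/6,.048); B2=ray(f,180+290/6,150+75/6,.048)
print(T,B1,B2,np.linalg.norm(B1-B2)); B=(B1+B2)/2
d=B-T; d[2]=0; print(np.linalg.norm(d),np.degrees(np.arctan2(d[1],d[0])))
e=B1-B2; print(np.degrees(np.arctan2(-e[0],e[1])))
# tongue edges
for z,pts in ((.03,[(140,290),(113,487),(212,270),(190,490)]),): print([ray(f,180+u/6,150+v/6,z).round(4) for u,v in pts])
E
```

```text
[0.48695254 0.18694145 0.03      ] [0.67586581 0.20416792 0.048     ] [0.66998468 0.1273586  0.048     ] 0.07703414700367095
0.1871746834171959 -6.496736914831701
-4.378474452372588
[array([0.5759, 0.195 , 0.03  ]), array([0.4874, 0.2047, 0.03  ]), array([0.585 , 0.1629, 0.03  ]), array([0.4861, 0.1705, 0.03  ])]
```

```bash
python3 -m crank '[[0.02,-0.03,0,0,-1],[0.02,-0.04,0,0,-1],[0.02,-0.04,0,0,-1],[0.02,-0.04,0,0,-1],[0.01,-0.04,0,0.07,-1],[0.01,-0.04,0,0.1,-1],[0,-0.03,0,0.1,-1],[0,0,0,0,-1]]'
```

```text
t: 10.45
eef_pos: [0.4288, 0.0659, 0.1388]
eef_rot: [0.996, 0.082, -0.023, -0.004]
contact_force: [-0.3, -1.5, -1.7]
grip_width: 0.0456
```

```bash
python3 -m crank '[[0,0,0,0,-1],[0,0,0,0,-1]]';  python3 -m crank '[[0,0,-0.01,0.08,-1],[0,0,-0.01,0.08,-1],[0,0,0,0,-1]]'; python3 -c "
from workcell import monitor
print(monitor.state()['q'])"
```

```text
t: 10.65
eef_pos: [0.4266, 0.0652, 0.1359]
eef_rot: [0.996, 0.084, -0.026, -0.004]
contact_force: [0.1, 0.0, -0.8]
grip_width: 0.0456
t: 10.95
eef_pos: [0.4269, 0.0606, 0.1537]
eef_rot: [1.0, -0.002, -0.029, -0.001]
contact_force: [-0.7, 0.1, -1.0]
grip_width: 0.0458
[ 0.20177611  0.1915685  -0.47927736  2.07579793  0.08573245  0.95291912
 -1.89850937]
```

```bash
for i in 1 2 ; do python3 -m crank '[[0,0,0,0,-1],[0,0,0,0,-1]]'; done; python3 -c "
from workcell import monitor
s=monitor.state();print(s['q'],s['joint_velocities'],s['eef_rot'],s['tau'])"
```

```text
t: 11.15
eef_pos: [0.4266, 0.0585, 0.1525]
eef_rot: [1.0, -0.002, -0.03, -0.001]
contact_force: [0.2, -0.3, -1.8]
grip_width: 0.0458
t: 11.35
eef_pos: [0.4261, 0.0578, 0.1516]
eef_rot: [1.0, -0.002, -0.031, -0.001]
contact_force: [0.1, 0.4, -0.5]
grip_width: 0.0455
[ 0.20542509  0.19424198 -0.4773876   2.07829294  0.08675787  0.95138555
 -1.89401954] [ 0.00174008  0.0027367   0.00074408  0.0047551  -0.00085905 -0.00216489
  0.00658106] [ 9.99520318e-01 -1.89505168e-03 -3.08978927e-02 -9.28395139e-04] [ 4.86090803e-02 -2.98541433e+01 -1.81888461e+00 -2.04535747e+01
 -4.71308758e-02  1.01597586e-01  9.42721817e-04]
```

```bash
python3 -m crank '[[0.03,0,0,0,-1],[0.03,0,0,0,-1],[0,0,0,0,-1]]';python3 -m crank '[[0,0,-0.03,0,-1],[0,0,-0.03,0,-1],[0,0,0,0,-1]]'; python3 -m crank '[[0,-0.03,0,0,-1],[0,-0.03,0,0,-1],[0,0,0,0,-1]]'
```

```text
t: 11.65
eef_pos: [0.4869, 0.0571, 0.1472]
eef_rot: [1.0, -0.001, -0.031, -0.0]
contact_force: [-0.5, 0.2, -0.9]
grip_width: 0.0458
t: 11.95
eef_pos: [0.4887, 0.0573, 0.2066]
eef_rot: [0.999, -0.0, -0.035, -0.001]
contact_force: [1.3, 0.3, -0.8]
grip_width: 0.0456
t: 12.25
eef_pos: [0.4866, 0.1174, 0.205]
eef_rot: [0.999, -0.002, -0.036, -0.0]
contact_force: [-0.3, -0.6, -1.0]
grip_width: 0.0458
```

```bash
python3 -m crank '[[0,0,0.01,0,-1],[0,0,0.01,0,-1],[0,0,0.01,0,-1],[0,0,0.01,0,-1]]'; python3 -m crank '[[0,-0.01,0,0,-1],[0,-0.01,0,0,-1],[0,-0.01,0,0,-1],[0,-0.01,0,0,-1]]';python3 -c "
from workcell import monitor
s=monitor.state();print(s['q'],s['eef_rot'])"
```

```text
t: 12.65
eef_pos: [0.4815, 0.1145, 0.1602]
eef_rot: [0.999, -0.002, -0.037, 0.001]
contact_force: [0.3, -0.4, -0.9]
grip_width: 0.0459
t: 13.05
eef_pos: [0.4809, 0.155, 0.1577]
eef_rot: [0.999, -0.004, -0.039, 0.002]
contact_force: [0.1, -0.4, -1.5]
grip_width: 0.0458
[ 0.03364551  0.32490998 -0.50432943  1.90226702  0.14398296  1.03026619
 -2.11235086] [ 0.99921105 -0.00432671 -0.03943458  0.00186221]
```

```bash
python3 -m crank '[[-0.02,-0.02,-0.01,0.05,-1],[-0.02,-0.015,-0.01,0.05,-1],[-0.01,0,0,0,-1],[0,0,0,0,-1]]'; python3 - <<'E'
from workcell import monitor, cams
from h import *
f=cams.grab_frame("wrist"); np.savez("w6.npz",**f); cv2.imwrite("pics/w6.png",f["img"][:,:,::-1]); s=monitor.state(); print(s["eef_pos"],s["eef_rot"],s["contact_force"],s["grip_width"],s['q'])
E
```

```text
t: 13.45
eef_pos: [0.433, 0.1989, 0.1831]
eef_rot: [0.998, -0.053, -0.038, 0.002]
contact_force: [1.3, 1.0, -1.0]
grip_width: 0.0458
[0.4338679 0.1989756 0.1831795] [ 0.99787406 -0.05328188 -0.03747989  0.00191544] [ 0.02117701  0.80294349 -0.86986181] 0.0460517314065204 [-0.04102038  0.24682214 -0.52910882  1.93797236  0.09611756  1.05528679
 -2.28840961]
```

View pics/w6.png

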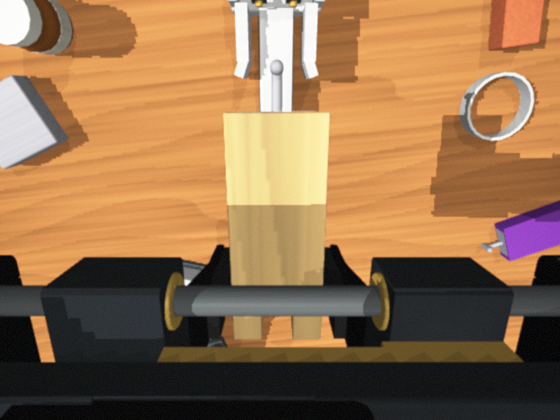

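```bash
python3 - <<'E'
from h import *
f=load("w6")
crop(f,215,0,345,125,6,"pics/w6c.png")
P=cloud(f)
for u,v in [(275,90),(268,30),(276,130),(276,190),(285,105),(242,40),(310,40),(270,20)]: print(u,v,P[v,u].round(4))
E
```

```text
275 90 [0.5226 0.1908 0.2089]
268 30 [0.571  0.1909 0.0307]
276 130 [0.5064 0.1921 0.2152]
276 190 [0.48   0.195  0.2172]
285 105 [0.5062 0.182  0.0302]
242 40 [0.5636 0.2138 0.046 ]
310 40 [0.5576 0.156  0.0458]
270 20 [0.5786 0.1882 0.0303]
```

View pics/w6c.png

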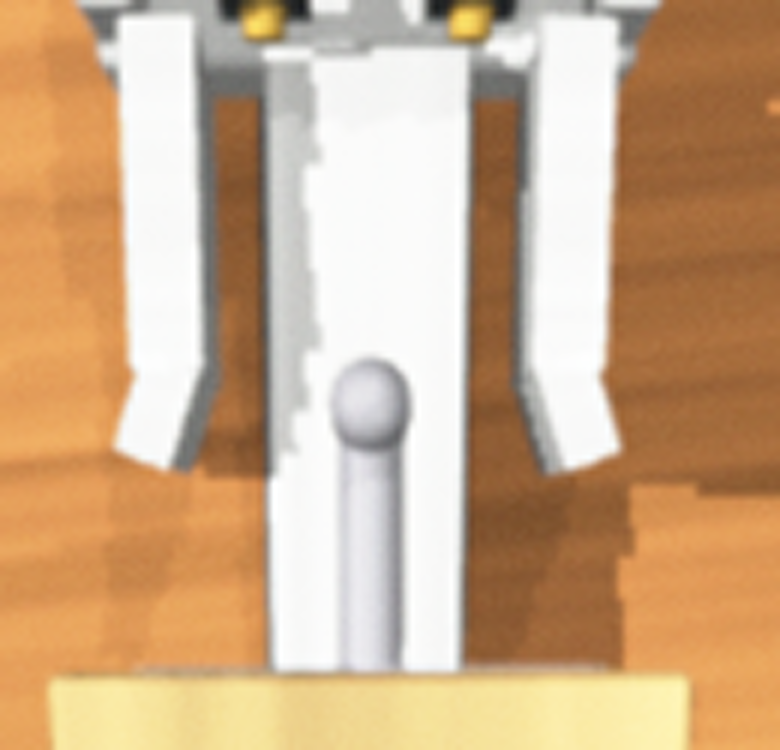

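```bash
python3 - <<'E'
from h import *
f=load("w6")
def r(a,b,z): return ray(f,215+a/6-.42,b/6-.42,z)
def yaw(p,q): d=q-p; return np.degrees(np.arctan2(d[1],d[0]))
tl=[r(272,660,.03),r(265,80,.03)]; tr=[r(462,660,.03),r(470,80,.03)]
cl=[r(203,365,.046),r(195,30,.046)]; cr=[r(522,375,.046),r(540,30,.046)]
for n,x in (("tl",tl),("tr",tr),("cl",cl),("cr",cr)): print(n,x[0],x[1],yaw(*x))
far=(tl[1]+tr[1])/2; near=(tl[0]+tr[0])/2; print("tongue axis",near,far,yaw(near,far),"width",np.linalg.norm(tl[0]-tr[0]),np.linalg.norm(tl[1]-tr[1]))
fc=(cl[1]+cr[1])/2;nc=(cl[0]+cr[0])/2; print("cheeks",nc,fc,yaw(nc,fc),np.linalg.norm(cl[0]-cr[0]),np.linalg.norm(cl[1]-cr[1]))
m=[r(188,470,.046),r(550,472,.046)]; print("mouth",m, (m[0]+m[1])/2)
print("stop/tongue inner end row45", (r(265,50,.03)+r(470,45,.03))/2)
P=cloud(f)
for v in (120,150,180,200,230,270): print(v,P[v,260].round(4),P[v,276].round(4),P[v,295].round(4))
E
```

```text
tl [0.50453681 0.20640232 0.03      ] [0.58511026 0.19739599 0.03      ] -6.3779320723147706
tr [0.50129127 0.17610368 0.03      ] [0.58199404 0.16764368 0.03      ] -5.984408253082321
cl [0.54729828 0.21056058 0.046     ] [0.58913281 0.20593886 0.046     ] -6.3042570205737745
cr [0.54109394 0.16457101 0.046     ] [0.58418893 0.15865316 0.046     ] -7.819012467346985
tongue axis [0.50291404 0.191253   0.03      ] [0.58355215 0.18251983 0.03      ] -6.181085558712452 width 0.0304719730223791 0.029915051461220508
cheeks [0.54419611 0.18756579 0.046     ] [0.58666087 0.18229601 0.046     ] -7.074115791400064 0.046406184561511216 0.0475434398747411
mouth [array([0.53350493, 0.21468436, 0.046     ]), array([0.52757439, 0.16148738, 0.046     ])] [0.53053966 0.18808587 0.046     ]
stop/tongue inner end row45 [0.58764386 0.18208663 0.03      ]
120 [0.5114 0.1984 0.2165] [0.5107 0.1917 0.2159] [0.5099 0.1837 0.2167]
150 [0.4987 0.2    0.2159] [0.4979 0.193  0.2159] [0.497  0.1847 0.216 ]
180 [0.4854 0.2017 0.2167] [0.4846 0.1945 0.2169] [0.4839 0.186  0.2175]
200 [0.4764 0.2027 0.2181] [0.4757 0.1954 0.2184] [0.4745 0.1868 0.2178]
230 [0.4614 0.2046 0.2179] [0.4615 0.197  0.2202] [0.4603 0.1881 0.2196]
270 [0.4414 0.207  0.2206] [0.4409 0.1992 0.2213] [0.4396 0.19   0.2209]
```

```bash
cat >> h.py <<'E'
def pinmeas(f,box,vmax=275):
    """box u0,u1,v0,v1 roi. plane-fit the pin top, edges from colour mask, returns tail-mid, yaw"""
    P=cloud(f); hs=cv2.cvtColor(f["img"],cv2.COLOR_RGB2HSV)
    u0,u1,v0,v1=box
    m=np.zeros(hs.shape[:2],bool); m[v0:v1,u0:u1]=cv2.inRange(hs,(14,50,90),(34,170,255))[v0:v1,u0:u1]>0
    med=np.median(P[m][:,2]); m&=abs(P[...,2]-med)<.012
    Q=P[m]; A=np.c_[Q[:,:2],np.ones(len(Q))]; c=np.linalg.lstsq(A,Q[:,2],rcond=None)[0]
    K,R,t=f["intrinsics"],f["R"],f["t"]
    def hit(u,v):
        d=R.T@np.linalg.solve(K,[u,v,1.]); o=-R.T@t
        s=(c[0]*o[0]+c[1]*o[1]+c[2]-o[2])/(d[2]-c[0]*d[0]-c[1]*d[1]); return o+s*d
    rows=[v for v in range(v0,vmax) if m[v].sum()>60]
    L=[];Rr=[]
    for v in rows[3:]:
        us=np.where(m[v])[0]; L.append(hit(us[0]-.5,v)); Rr.append(hit(us[-1]+.5,v))
    L=np.array(L);Rr=np.array(Rr)
    # tail row
    tl=[]
    for u in range(int(np.median(np.where(m)[1]))-25,int(np.median(np.where(m)[1]))+25):
        vs=np.where(m[:,u])[0]; tl.append(hit(u,vs[0]-.5))
    return c,L,Rr,np.array(tl)
E
python3 - <<'E'
from h import *
f=load("w6")
c,L,R,T=pinmeas(f,(210,345,100,240),240)
print(c,np.median(np.linalg.norm(L-R,axis=1)))
for X in (L,R):
    p=np.polyfit(X[:,0],X[:,1],1); print(np.degrees(np.arctan(p[0])))
M=(L+R)/2; p=np.polyfit(M[:,0],M[:,1],1); y=np.arctan(p[0]); print("yaw",np.degrees(y))
x0=np.median(T[:,0]); print("tail",np.median(T,axis=0), "mid",x0,np.polyval(p,x0))
d=np.array([.9942,-.108]);n=np.array([.108,.9942]); o=np.array([.6215,.1786])
for x in (x0,x0-.09): q=np.array([x,np.polyval(p,x)])-o; print("holder coords",q@d,q@n)
E
```

```text
[-0.06671056 -0.00444096  0.25060456] 0.04568309645758525
-6.00992416994859
-6.0422472736142865
yaw -6.026250813952671
tail [0.5141068  0.19151624 0.21545769] mid 0.5141067987029602 0.19120712211298851
holder coords -0.1081318899177198 0.0009355350646528638
holder coords -0.1986360058429828 0.0006615022211019906
```

```bash
python3 -m crank '[[0.005,0.001,0.03,0,-1],[0.005,0,0.04,0,-1],[0.005,0,0.03,0,-1],[0.005,0,0.02,0,-1],[0,0,0,0,-1]]'; python3 - <<'E'
from workcell import monitor, cams
from h import *
f=cams.grab_frame("wrist"); np.savez("w7.npz",**f); cv2.imwrite("pics/w7.png",f["img"][:,:,::-1]); s=monitor.state(); print(s["eef_pos"],s["eef_rot"],s["contact_force"],s["grip_width"],s['q'])
E
```

```text
t: 14.0
eef_pos: [0.4518, 0.1914, 0.0578]
eef_rot: [0.998, -0.056, -0.034, 0.002]
contact_force: [-0.6, -0.4, -0.4]
grip_width: 0.0456
[0.45237772 0.19183811 0.05897391] [ 0.99787039 -0.05603842 -0.03334657  0.00154364] [ 0.43236911 -0.07112091 -1.12662063] 0.04566247171799774 [-0.08616155  0.43001073 -0.47281788  2.0311466   0.22100087  0.79338143
 -2.37076889]
```

View pics/w7.png

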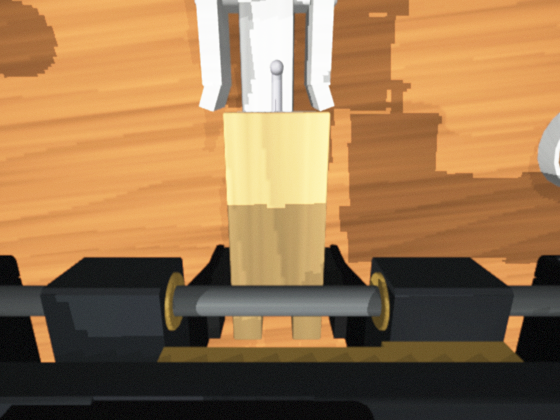

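```bash
cat > m.py <<'E'
from h import *
import sys
def run(name,box=(210,345,100,240),vm=240,o=(.6215,.1786),yaw=-6.2):
    f=load(name)
    c,L,R,T=pinmeas(f,box,vm)
    M=(L+R)/2; p=np.polyfit(M[:,0],M[:,1],1); y=np.arctan(p[0])
    x0=np.median(T[:,0]); a=np.radians(yaw); d=np.array([np.cos(a),np.sin(a)]);n=np.array([-d[1],d[0]])
    print("width",np.median(np.linalg.norm(L-R,axis=1)),"yaw",np.degrees(y),"slope",c[:2]@d,c[:2]@n)
    for x in (x0,x0-.09):
        q=np.array([x,np.polyval(p,x)]); zz=c[0]*q[0]+c[1]*q[1]+c[2]; print("holder coords",(q-o)@d,(q-o)@n,"ztop",zz)
if __name__=="__main__": run(sys.argv[1])
E
python3 m.py w7
python3 - <<'E'
from h import *
f=load("w7"); crop(f,190,0,350,125,5,"pics/w7c.png")
E
```

```text
width 0.04568162607703994 yaw -6.396097872920737 slope -0.058342958933617746 -0.010807695912726501
holder coords -0.08884200965865399 -0.005122013274779197 ztop 0.09074528403895393
holder coords -0.17940519230056506 -0.004812054723286431 ztop 0.0960256581469586
```

View pics/w7c.png

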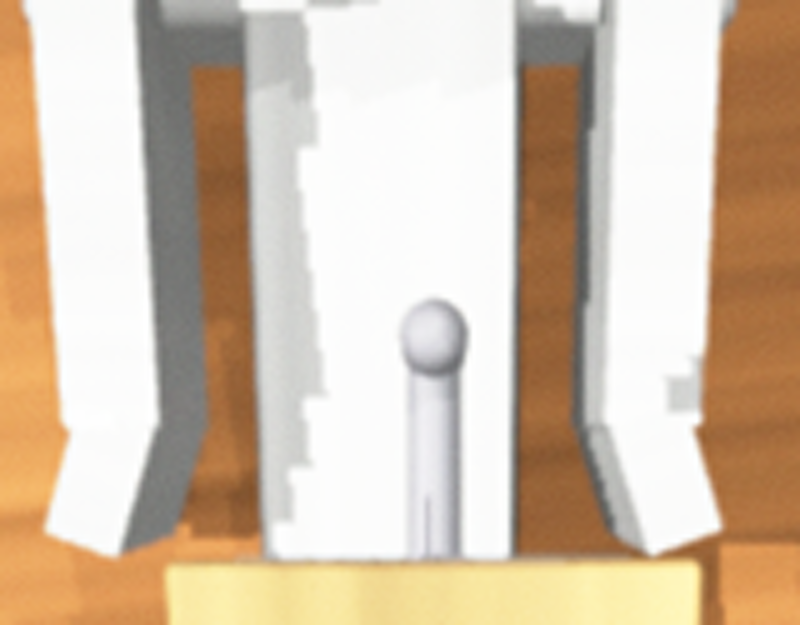

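```bash
python3 - <<'E'
from h import *
f=load("w7")
def r(a,b,z): return ray(f,190+a/5-.4,b/5-.4,z)
def yaw(p,q): d=q-p; return np.degrees(np.arctan2(d[1],d[0]))
o=np.array([.6215,.1786]);a=np.radians(-6.2); d=np.array([np.cos(a),np.sin(a)]);n=np.array([-d[1],d[0]])
for nm,p in (("tl",(265,550,.03)),("tl",(246,20,.03)),("tr",(512,550,.03)),("tr",(517,20,.03)),("cl",(157,420,.046)),("cl",(137,20,.046)),("cr",(605,420,.046)),("cr",(617,20,.046)),("ml",(118,556,.046)),("mr",(652,553,.046))):
    q=r(*p)[:2]-o; print(nm,(q@d*1000).round(1),(q@n*1000).round(1))
E
```

```text
tl -91.5 14.6
tl -36.5 14.5
tr -91.6 -15.0
tr -36.5 -14.9
cl -77.1 24.2
cl -39.8 23.9
cr -77.3 -24.1
cr -39.9 -24.1
ml -91.1 29.4
mr -91.1 -29.7
```

```bash
python3 -m crank '[[-0.006,-0.005,0.01,-0.003,-1],[0,0,0.015,0,-1],[0,0,0.01,0,-1],[0,0,0,0,-1]]'; python3 - <<'E'
from workcell import monitor, cams
from h import *
f=cams.grab_frame("wrist"); np.savez("w8.npz",**f); cv2.imwrite("pics/w8.png",f["img"][:,:,::-1]); s=monitor.state(); print(s["eef_pos"],s["eef_rot"],s["contact_force"],s["grip_width"])
E
python3 m.py w8
```

```text
t: 14.45
eef_pos: [0.4471, 0.1993, 0.0259]
eef_rot: [0.998, -0.055, -0.03, -0.0]
contact_force: [-0.4, -0.0, -0.9]
grip_width: 0.0457
[0.44762173 0.19954443 0.02644834] [ 9.98055573e-01 -5.49184520e-02 -2.94748777e-02 -5.18945075e-04] [ 0.081192    0.07362598 -1.76190924] 0.04576392539922541
width 0.045681836934411975 yaw -6.253312194196235 slope -0.050278854079621564 -0.005169654230122973
holder coords -0.09465278502788727 0.0022300815365606844 ztop 0.05948411364164481
holder coords -0.18519144720464226 0.0023143253704738004 ztop 0.06403585831430167
```

```bash
python3 -m crank '[[-0.002,0.002,0.006,0,-1],[0,0,0.003,0,-1],[0,0,0,0,-1]]' 15; python3 - <<'E'
from workcell import monitor, cams
from h import *
f=cams.grab_frame("wrist"); np.savez("w9.npz",**f); cv2.imwrite("pics/w9.png",f["img"][:,:,::-1]); s=monitor.state(); print(s["eef_pos"],s["eef_rot"],s["contact_force"],s["grip_width"])
E
python3 m.py w9
```

```text
t: 14.8
eef_pos: [0.4458, 0.1984, 0.0186]
eef_rot: [0.998, -0.055, -0.028, -0.001]
contact_force: [0.0, 0.3, -0.8]
grip_width: 0.0458
[0.44583239 0.19840663 0.01866774] [ 0.9981058  -0.05484062 -0.02785529 -0.00118447] [-0.91823446  0.68928212 -1.38364202] 0.04563628418352282
width 0.045677816119586906 yaw -6.254149585737779 slope -0.04616892911167761 -0.0029959097475522113
holder coords -0.09596670748048351 0.0011737323127760904 ztop 0.05250978743807512
holder coords -0.18650551342245084 0.0012592995279581433 ztop 0.056689610799811704
```

```bash
python3 -m crank '[[0,0.001,0.003,0,-1],[0,0,0.001,0,-1],[0,0,0,0,-1]]';  python3 -m crank '[[0,0,0.001,0,-1],[0,0,0,0,-1]]'; python3 -m crank '[[0,0,0.001,0,-1],[0,0,0,0,-1]]'
```

```text
t: 15.15
eef_pos: [0.446, 0.1975, 0.0148]
eef_rot: [0.998, -0.055, -0.027, -0.001]
contact_force: [0.7, -0.2, -1.8]
grip_width: 0.0459
t: 15.35
eef_pos: [0.446, 0.1975, 0.0139]
eef_rot: [0.998, -0.055, -0.027, -0.001]
contact_force: [-0.7, -0.8, 0.4]
grip_width: 0.0459
t: 15.55
eef_pos: [0.446, 0.1976, 0.0131]
eef_rot: [0.998, -0.055, -0.027, -0.001]
contact_force: [-0.6, -0.4, 0.6]
grip_width: 0.046
```

```bash
python3 -m crank '[[0,0,0.0015,0,-1],[0,0,0,0,-1]]' 10; python3 -m crank '[[0,0,0.0015,0,-1],[0,0,0,0,-1]]';python3 - <<'E'
from workcell import monitor, cams
from h import *
f=cams.grab_frame("wrist"); np.savez("w10.npz",**f); cv2.imwrite("pics/w10.png",f["img"][:,:,::-1]); s=monitor.state(); print(s["eef_pos"],s["eef_rot"],s["contact_force"],s["grip_width"])
E
python3 m.py w10
```

```text
t: 15.75
eef_pos: [0.4459, 0.1977, 0.0116]
eef_rot: [0.998, -0.055, -0.027, -0.001]
contact_force: [-0.9, -0.4, 1.0]
grip_width: 0.0457
t: 15.95
eef_pos: [0.4458, 0.1978, 0.0101]
eef_rot: [0.998, -0.055, -0.027, -0.001]
contact_force: [0.2, 0.1, -0.3]
grip_width: 0.0458
[0.44580549 0.19778008 0.01010714] [ 0.99812095 -0.05493675 -0.02710086 -0.00143569] [-0.70962422  0.91617362 -1.00988772] 0.04551197699513485
width 0.04568787627818424 yaw -6.35773074051948 slope 0.015588913179697426 -0.001607748004111105
holder coords -0.09617891759427663 0.00034921082624103574 ztop 0.04905385547527558
holder coords -0.18673551014734546 0.0005985065790313429 ztop 0.047641775811367575
```

View pics/w10.png

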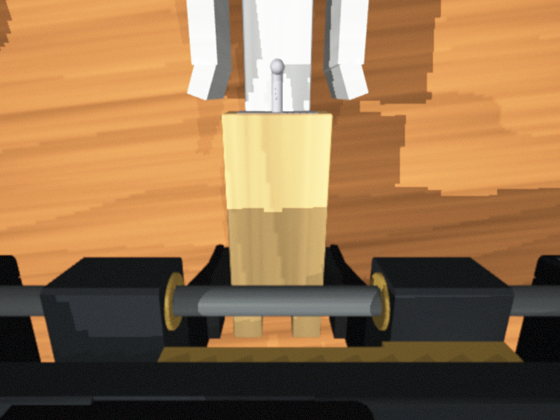

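```bash
python3 -m crank '[[0.004,0,-0.0008,0,-1],[0.005,0,-0.0003,0,-1],[0.005,0,-0.0003,0,-1],[0,0,0,0,-1]]' 15; python3 - <<'E'
from workcell import monitor, cams
from h import *
f=cams.grab_frame("wrist"); np.savez("w11.npz",**f); cv2.imwrite("pics/w11.png",f["img"][:,:,::-1]); s=monitor.state(); print(s["eef_pos"],s["eef_rot"],s["contact_force"],s["grip_width"])
E
python3 m.py w11
```

```text
t: 16.4
eef_pos: [0.4615, 0.196, 0.0104]
eef_rot: [0.998, -0.055, -0.027, -0.002]
contact_force: [1.1, -0.5, 0.5]
grip_width: 0.0459
[0.46120579 0.19599289 0.0104188 ] [ 0.99812038 -0.05500803 -0.02697122 -0.00153923] [ 0.10667664 -0.1961664   0.27041624] 0.045633539450158384
width 0.045699536640245564 yaw -6.378230236233665 slope 0.014791307109620623 -0.001177193977061351
holder coords -0.08037946800602652 0.00018083589262608718 ztop 0.049317385848016135
holder coords -0.1709395815099946 0.0004625425492381206 ztop 0.04797755177391738
```

```bash
python3 -m crank '[[0.006,0,-0.0006,0.002,-1],[0.006,0,-0.0006,0,-1],[0,0,0,0,-1]]';python3 -m crank '[[0.006,0,-0.0003,0,-1],[0.006,0,-0.0003,0,-1],[0,0,0,0,-1]]';  python3 - <<'E'
from workcell import monitor, cams
from h import *
f=cams.grab_frame("wrist"); np.savez("w12.npz",**f); cv2.imwrite("pics/w12.png",f["img"][:,:,::-1]); s=monitor.state(); print(s["eef_pos"],s["eef_rot"],s["contact_force"],s["grip_width"])
E
python3 m.py w12
```

```text
t: 16.75
eef_pos: [0.474, 0.1945, 0.0109]
eef_rot: [0.998, -0.056, -0.027, -0.001]
contact_force: [0.7, 0.2, -1.0]
grip_width: 0.0463
t: 17.05
eef_pos: [0.4866, 0.1931, 0.0109]
eef_rot: [0.998, -0.056, -0.028, -0.001]
contact_force: [-0.2, 0.2, -0.9]
grip_width: 0.0458
[0.48644531 0.19312306 0.010884  ] [ 0.99805283 -0.05596597 -0.0275046  -0.0013641 ] [ 0.68114326 -0.70829844 -0.68495402] 0.04609734321490047
width 0.04588898020938084 yaw -6.502886720554974 slope 0.011548715509694258 -0.0026312812967149574
holder coords -0.055022324291234985 -7.10504929499345e-05 ztop 0.0495454073013548
holder coords -0.1456038546324277 0.0004078015006217489 ztop 0.04849804698271705
```

View pics/w12.png

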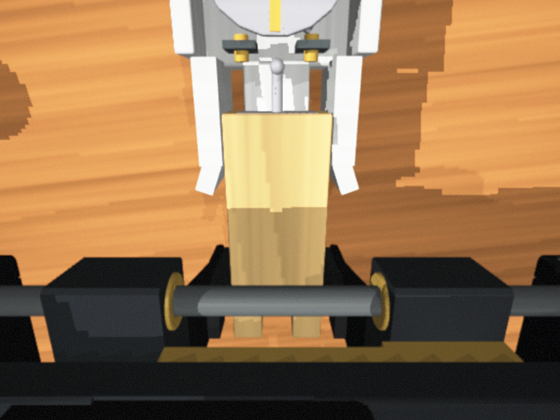

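```bash
python3 -m crank '[[0.006,0,0,-0.004,-1],[0.006,0,-0.0003,0,-1],[0,0,0,0,-1]]';python3 -m crank '[[0.004,0,-0.0002,0,-1],[0,0,0,0,-1]]';python3 -m crank '[[0.002,0,-0.0001,0,-1],[0,0,0,0,-1]]'
```

```text
t: 17.4
eef_pos: [0.4967, 0.1924, 0.011]
eef_rot: [0.998, -0.053, -0.029, -0.001]
contact_force: [0.2, -0.6, 0.5]
grip_width: 0.0455
t: 17.6
eef_pos: [0.5008, 0.1921, 0.0111]
eef_rot: [0.998, -0.053, -0.029, -0.001]
contact_force: [0.5, 0.5, 0.7]
grip_width: 0.0457
t: 17.8
eef_pos: [0.5028, 0.1919, 0.0111]
eef_rot: [0.998, -0.053, -0.029, -0.001]
contact_force: [0.2, 0.6, 1.5]
grip_width: 0.0461
```

```bash
python3 -m crank '[[0.002,0,-0.0001,0,-1],[0,0,0,0,-1]]';python3 -m crank '[[0.001,0,-0.0001,0,-1],[0,0,0,0,-1]]';  python3 - <<'E'
from workcell import monitor, cams
from h import *
f=cams.grab_frame("wrist"); np.savez("w13.npz",**f); cv2.imwrite("pics/w13.png",f["img"][:,:,::-1]); s=monitor.state(); print(s["eef_pos"],s["eef_rot"],s["contact_force"],s["grip_width"])
E
python3 m.py w13
```

```text
t: 18.0
eef_pos: [0.5048, 0.1916, 0.0111]
eef_rot: [0.998, -0.053, -0.03, -0.001]
contact_force: [0.5, -0.1, 1.2]
grip_width: 0.046
t: 18.2
eef_pos: [0.5058, 0.1915, 0.0111]
eef_rot: [0.998, -0.053, -0.03, -0.001]
contact_force: [0.3, -0.4, 2.1]
grip_width: 0.0458
[0.50586233 0.1914678  0.01107942] [ 9.98161227e-01 -5.29262983e-02 -2.95322953e-02 -9.02948254e-04] [-0.47608727 -0.08964419  0.31750657] 0.04582158644691788
width 0.045860254228532744 yaw -6.448725017439038 slope -0.007836263085094417 0.004568134619361547
holder coords -0.03562841823988757 0.0006622117404835028 ztop 0.048767566868547226
holder coords -0.12620064193678998 0.001055394617493818 ztop 0.04947911075395039
```

View pics/w13.png

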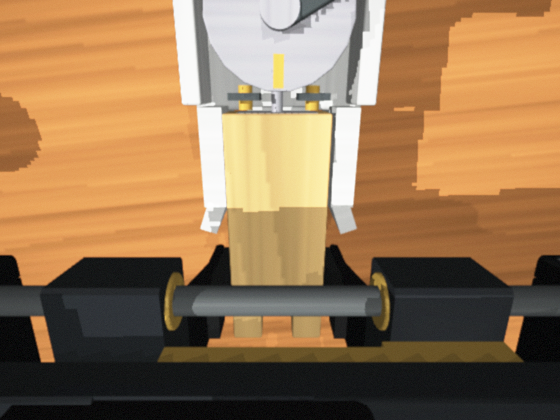

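```bash
python3 -m crank '[[0.001,0,0,0,-1],[0,0,0,0,-1]]';python3 -m crank '[[0.001,0,0,0,-1],[0,0,0,0,-1]]'; python3 -m crank '[[0.001,0,0,0,-1],[0,0,0,0,-1]]'; python3 - <<'E'
from workcell import monitor, cams
from h import *
s=monitor.state(); print(s["eef_pos"],s["contact_force"])
f=cams.grab_frame("wrist"); np.savez("w14.npz",**f)
s=monitor.state(); print(s["contact_force"])
E
python3 m.py w14
```

```text
t: 18.45
eef_pos: [0.5065, 0.1914, 0.0111]
eef_rot: [0.998, -0.053, -0.03, -0.001]
contact_force: [0.3, -0.2, 1.4]
grip_width: 0.0456
t: 18.65
eef_pos: [0.5069, 0.1914, 0.011]
eef_rot: [0.998, -0.053, -0.031, -0.001]
contact_force: [0.1, 0.1, 1.3]
grip_width: 0.0462
t: 18.85
eef_pos: [0.5071, 0.1913, 0.011]
eef_rot: [0.998, -0.053, -0.031, -0.0]
contact_force: [-1.5, -0.3, 1.8]
grip_width: 0.0458
[0.507101   0.19134776 0.0109934 ] [-1.47838192 -0.33567502  1.83439632]
[-1.29586412 -0.2341269   2.91724095]
width 0.04576743761307102 yaw -6.415290717179629 slope -0.009400162993070024 0.0011719772306641096
holder coords -0.03423259465165542 0.0007882961979316665 ztop 0.048448643684602284
holder coords -0.12479907430252164 0.0011286042326185085 ztop 0.04930038218829705
```

```bash
python3 -m crank '[[0.002,0,0,0,-1],[0,0,0,0,-1]]';python3 -m crank '[[0.002,0,0,0,-1],[0.001,0,0,0,-1]]'; python3 -m crank '[[0.002,0,0,0,-1],[0.001,0,0,0,-1]]'
```

```text
t: 19.1
eef_pos: [0.508, 0.1913, 0.011]
eef_rot: [0.998, -0.053, -0.032, -0.0]
contact_force: [-0.7, -0.3, 3.3]
grip_width: 0.0453
t: 19.3
eef_pos: [0.5086, 0.1913, 0.011]
eef_rot: [0.998, -0.052, -0.035, 0.0]
contact_force: [-3.1, -0.4, 5.5]
grip_width: 0.0456
t: 19.5
eef_pos: [0.5087, 0.1912, 0.011]
eef_rot: [0.998, -0.052, -0.037, 0.001]
contact_force: [-3.4, -0.9, 4.5]
grip_width: 0.0458
```

```bash
python3 -m crank '[[0,0,-0.001,0,-0.8],[0,0,0,0,0.3],[0,0,0,0,0.3],[0,0,0,0,0.4],[0,0,0,0,0.5],[0,0,0,0,0.5]]';  python3 - <<'E'
from workcell import monitor, cams
from h import *
s=monitor.state(); print(s["eef_pos"],s["contact_force"],s["eef_rot"],s["grip_width"])
f=cams.grab_frame("wrist"); np.savez("w15.npz",**f); cv2.imwrite("pics/w15.png",f["img"][:,:,::-1])
E
python3 m.py w15
```

```text
t: 20.1
eef_pos: [0.5125, 0.1904, 0.0115]
eef_rot: [0.998, -0.053, -0.034, 0.001]
contact_force: [-0.5, -0.2, 0.2]
grip_width: 0.0643
[0.5124686  0.19041905 0.01152857] [-0.54409229 -0.23208888  0.22046905] [ 9.98021983e-01 -5.26545667e-02 -3.43404787e-02  5.90971510e-04] 0.0642672521796895
width 0.04574434653322545 yaw -6.455223068699808 slope -0.021147289079740592 0.003294993499658191
holder coords -0.03425908550658155 0.0008013617053232787 ztop 0.047777140596980336
holder coords -0.12483242566297538 0.0012048217666035107 ztop 0.04969385060246456
```

View pics/w15.png

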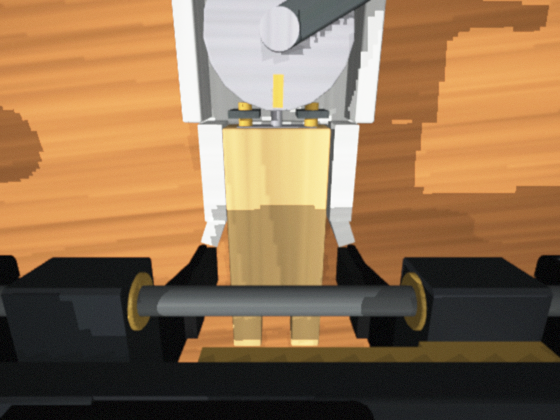

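```bash
python3 -m crank '[[-0.002,0,-0.01,0,0.6],[-0.003,0,-0.03,0,0.6],[-0.004,0,-0.04,0,0.6],[-0.004,0,-0.05,0,0.2],[0,0,-0.02,0,-0.2],[0,0,0,0,-0.5]]';  python3 - <<'E'
from workcell import monitor, cams
from h import *
s=monitor.state(); print(s["eef_pos"],s["contact_force"],s["eef_rot"],s["grip_width"],s["q"])
f=cams.grab_frame("wrist"); np.savez("w16.npz",**f); cv2.imwrite("pics/w16.png",f["img"][:,:,::-1])
E
```

```text
t: 20.75
eef_pos: [0.5088, 0.1919, 0.1697]
eef_rot: [0.998, -0.052, -0.035, 0.001]
contact_force: [0.4, -0.2, 0.9]
grip_width: 0.0531
[0.50879069 0.19194    0.16968892] [ 0.37111763 -0.16622503  0.85868669] [ 9.98048481e-01 -5.18704757e-02 -3.47595384e-02  6.76814993e-04] 0.05313578469180326 [-0.02451121  0.36718922 -0.50247492  1.8123827   0.15777506  1.06990487
 -2.25872644]
```

View pics/w16.png

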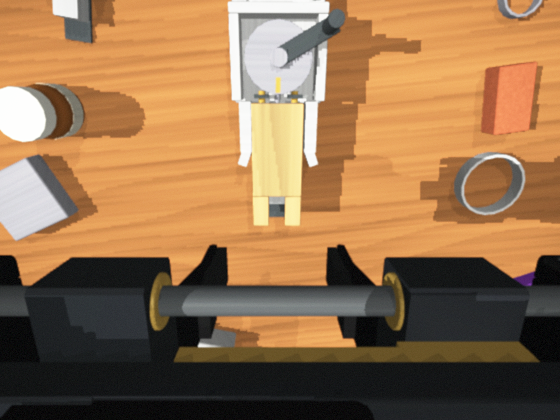

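```bash
python3 - <<'E'
from h import *
f=load("w16"); P=cloud(f)
o=np.array([.6215,.1786]);a=np.radians(-6.2); d=np.array([np.cos(a),np.sin(a)]);n=np.array([-d[1],d[0]])
m=(P[...,2]>.085)&(P[...,2]<.1); m[60:]=0; m[:,:290]=0
vs,us=np.where(m); print(len(us),us.mean(),vs.mean(),us.min(),us.max(),vs.min(),vs.max()); q=P[m]; c=np.median(q,axis=0); print(c, (c[:2]-o)@d,(c[:2]-o)@n)
q=ray(f,us.mean(),vs.mean(),.091)[:2]; print(q,(q-o)@d,(q-o)@n,np.degrees(np.arctan2((q-o)@n,(q-o)@d)),np.hypot(*(q-o)))
for u,v in [(278,57),(310,38),(262,50),(336,16)]: print(P[v,u],(P[v,u][:2]-o)@d,(P[v,u][:2]-o)@n)
crop(f,220,0,360,120,6,"pics/w16c.png")
E
```

```text
293 335.3993174061433 18.918088737201366 327 344 9 29
[0.6388716  0.13787667 0.09135754] 0.021668083924338218 -0.03860901886067086
[0.63888284 0.13774562] 0.02169341065630388 -0.03873808284760362 -60.75107878864632 0.04439868386124571
[0.62178285 0.1787539  0.06021799] 0.00026457037786268303 0.00018354899408120034
[0.63295664 0.15219877 0.05732775] 0.014240946304891419 -0.025009493499231254
[0.62861455 0.19091892 0.05504597] 0.005742503264444526 0.01301523446224814
[0.64063335 0.13721713 0.0907509 ] 0.02349075717623135 -0.03907442660266485
```

View pics/w16c.png

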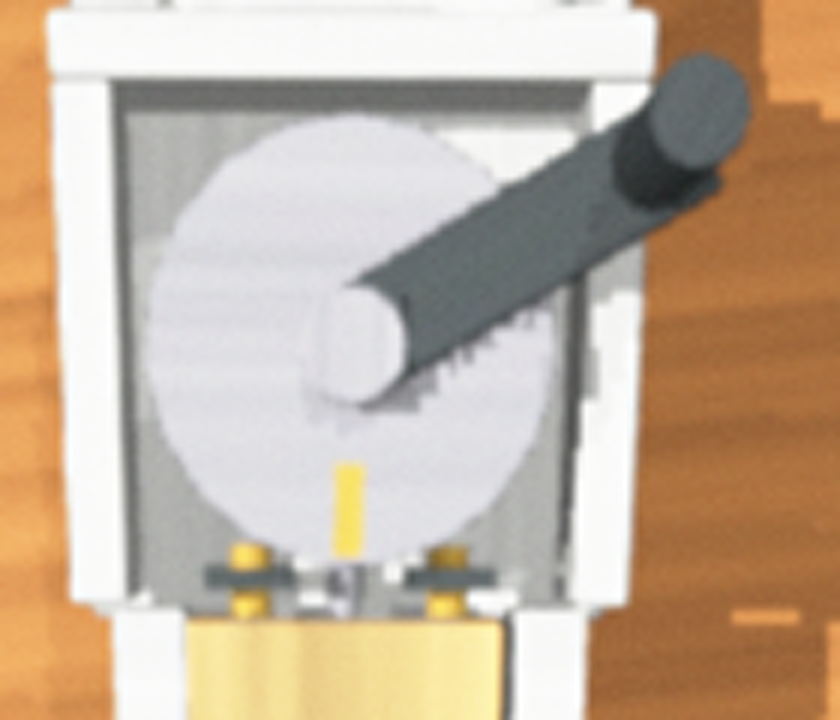

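```bash
python3 -m crank '[[0.034,0.01,0,0,-0.1],[0.034,0.01,0,0,-0.1],[0.034,0.01,0,-0.1,-0.1],[0.03,0.01,0,-0.14,-0.1],[0,0,0,-0.145,-0.1],[0,0,0,-0.145,-0.1],[0,0,0,-0.145,-0.1],[0,0,0,-0.145,-0.1]]' 10; python3 -m crank '[[0,0,0,-0.145,-0.1],[0,0,0,-0.145,-0.1],[0,0,0,-0.145,-0.1],[0,0,0,-0.145,-0.1],[0,0,0,-0.145,-0.1],[0,0,0,-0.145,-0.1],[0,0,0,0,-0.1]]';  python3 - <<'E'
from workcell import monitor, cams
from h import *
s=monitor.state(); print(s["eef_pos"],s["contact_force"],s["eef_rot"],s["grip_width"],s["q"])
from scipy.spatial.transform import Rotation as Ro
T=Ro.from_quat(s["eef_rot"]).as_matrix(); print(T,np.degrees(np.arctan2(T[1,0],T[0,0])))
E
```

```text
t: 21.6
eef_pos: [0.6322, 0.1376, 0.144]
eef_rot: [0.929, 0.367, -0.044, -0.015]
contact_force: [-0.7, 0.3, 0.1]
grip_width: 0.0391
t: 22.3
eef_pos: [0.6232, 0.1355, 0.1284]
eef_rot: [0.677, 0.734, -0.043, -0.04]
contact_force: [-0.7, 0.3, 0.4]
grip_width: 0.0391
[0.62315701 0.13548275 0.12843424] [-0.67488906  0.31109675  0.36853181] [ 0.67651796  0.73406455 -0.04326389 -0.04001146] 0.039143919892759386 [ 0.26897483  0.68426386 -0.83703987  1.56977049  0.47275866  1.23210037
 -0.58269769]
[[-8.14450609e-02  9.89753607e-01 -1.17279582e-01]
 [ 9.96677812e-01  8.09033675e-02 -9.38002396e-03]
 [ 2.04400610e-04 -1.17653914e-01 -9.93054638e-01]] 94.67163280885573
```

```bash
python3 -m crank '[[0.001,0.013,0,-0.14,-0.1],[0,0.01,0,0,-0.1],[0,0,0,0,-0.1]]';  cat > st.py <<'E'
from workcell import monitor
from h import *
from scipy.spatial.transform import Rotation as Ro
s=monitor.state(); T=Ro.from_quat(s["eef_rot"]).as_matrix(); p=np.array(s["eef_pos"]); tip=p-.022*T[:,2]
print("eef",p.round(4),"tip",tip.round(4),"yaw",np.degrees(np.arctan2(T[1,0],T[0,0])).round(1),"toolz",T[:,2].round(3),"F",np.round(s["contact_force"],1),"w",s["grip_width"].__round__(4),"q",s["q"].round(2))
A=np.array([.6217,.1788]); r=tip[:2]-A
print("tip wrt axis: R",np.hypot(*r).round(4),"phi world",np.degrees(np.arctan2(r[1],r[0])).round(1),"cam?", (np.radians(-66.2-np.degrees(np.arctan2(r[1],r[0])))%6.283).round(3))
e=T.T@(np.array([.6389,.1377,.062])-tip); print("to post start (tool):",e.round(4))
F=np.array(s["contact_force"]); print("F tool",(T.T@F).round(1))
E
python3 st.py
```

```text
t: 22.6
eef_pos: [0.644, 0.1394, 0.1218]
eef_rot: [0.626, 0.778, -0.043, -0.045]
contact_force: [-0.3, 0.8, -0.3]
grip_width: 0.0392
eef [0.644  0.1394 0.1218] tip [0.6467 0.1396 0.1437] yaw 102.3 toolz [-0.124 -0.011 -0.992] F [-0.3  0.8 -0.3] w 0.0392 q [ 0.26  0.73 -0.85  1.51  0.51  1.26 -0.46]
tip wrt axis: R 0.0464 phi world -57.5 cam? 6.131
to post start (tool): [-0.0016  0.0021  0.082 ]
F tool [ 0.9 -0.1  0.3]
```

```bash
python3 -m crank '[[-0.001,0.002,0.02,0,-0.1],[0,0,0.02,0,-0.1],[0,0,0,0,-0.1]]';python3 st.py; python3 - <<'E'
from workcell import monitor, cams
from h import *
f=cams.grab_frame("wrist"); np.savez("w17.npz",**f); cv2.imwrite("pics/w17.png",f["img"][:,:,::-1])
f=cams.grab_frame("scene"); np.savez("s17.npz",**f); crop(f,270,140,390,230,6,"pics/s17.png")
E
```

```text
t: 22.9
eef_pos: [0.6403, 0.139, 0.0802]
eef_rot: [0.629, 0.774, -0.044, -0.045]
contact_force: [0.2, -0.1, -0.8]
grip_width: 0.0391
eef [0.6403 0.139  0.0802] tip [0.6431 0.1392 0.1021] yaw 101.7 toolz [-0.125 -0.011 -0.992] F [ 0.2 -0.1 -0.8] w 0.0391 q [ 0.25  0.77 -0.83  1.55  0.53  1.2  -0.49]
tip wrt axis: R 0.045 phi world -61.7 cam? 6.204
to post start (tool): [-0.0012  0.0006  0.0403]
F tool [-0.2  0.3  0.7]
```

View pics/w17.png

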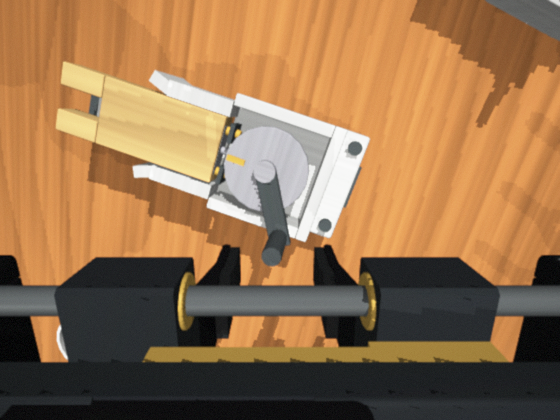

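View pics/s17.png

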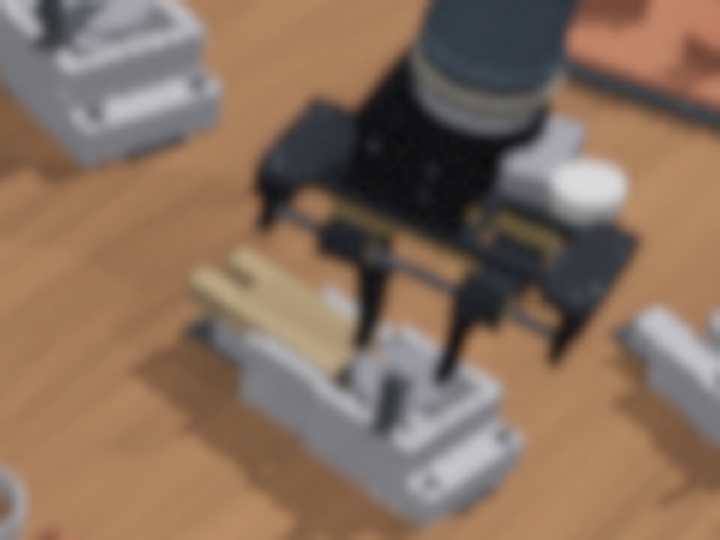

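```bash
python3 -m crank '[[-0.001,0.001,0.018,0,-0.1],[0,0,0.016,0,-0.1],[0,0,0,0,-0.55],[0,0,0,0,-0.55],[0,0,0,0,-0.55]]' 5;python3 st.py; python3 - <<'E'
from workcell import monitor, cams
from h import *
f=cams.grab_frame("wrist"); np.savez("w18.npz",**f); cv2.imwrite("pics/w18.png",f["img"][:,:,::-1])
E
```

```text
t: 23.5
eef_pos: [0.6401, 0.1393, 0.0485]
eef_rot: [0.63, 0.774, -0.041, -0.043]
contact_force: [-2.1, -1.0, 0.2]
grip_width: 0.0236
eef [0.6401 0.1393 0.0485] tip [0.6426 0.1395 0.0704] yaw 101.6 toolz [-0.117 -0.009 -0.993] F [-2.1 -1.   0.2] w 0.0236 q [ 0.24  0.8  -0.81  1.58  0.56  1.14 -0.51]
tip wrt axis: R 0.0445 phi world -61.9 cam? 6.208
to post start (tool): [-0.0012 -0.003   0.0088]
F tool [-0.6 -2.3  0. ]
```

View pics/w18.png

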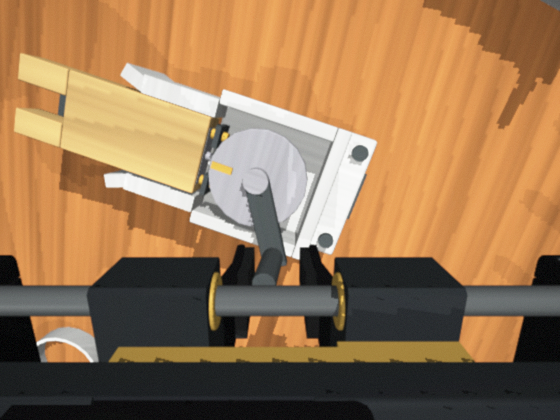

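```bash
python3 -m crank '[[0,-0.004,0.003,0,-0.62],[0,-0.004,0,0,-0.62],[0,-0.004,0,0,-0.62]]' 5;python3 st.py
```

```text
t: 23.85
eef_pos: [0.6289, 0.1369, 0.0477]
eef_rot: [0.631, 0.774, -0.039, -0.042]
contact_force: [1.6, -0.3, -0.1]
grip_width: 0.0169
eef [0.6289 0.1369 0.0477] tip [0.6314 0.1371 0.0696] yaw 101.6 toolz [-0.114 -0.008 -0.993] F [ 1.6 -0.3 -0.1] w 0.0169 q [ 0.25  0.78 -0.82  1.62  0.56  1.12 -0.52]
tip wrt axis: R 0.0429 phi world -76.9 cam? 0.188
to post start (tool): [-0.001   0.0083  0.0067]
F tool [-0.6  1.5 -0. ]
```

```bash
python3 -m crank '[[0,-0.005,0.001,0.05,-0.62],[0,-0.005,0.001,0.1,-0.62],[0,-0.005,0.001,0.1,-0.62]]' 5;python3 st.py
```

```text
t: 24.15
eef_pos: [0.6153, 0.135, 0.0477]
eef_rot: [0.726, 0.686, -0.041, -0.035]
contact_force: [1.5, -0.1, -1.0]
grip_width: 0.0166
eef [0.6153 0.135  0.0477] tip [0.6177 0.1351 0.0695] yaw 86.8 toolz [-0.108 -0.005 -0.994] F [ 1.5 -0.1 -1. ] w 0.0166 q [ 0.23  0.74 -0.76  1.66  0.51  1.07 -0.75]
tip wrt axis: R 0.0438 phi world -95.3 cam? 0.508
to post start (tool): [0.0038 0.0217 0.0052]
F tool [0.  1.6 0.9]
```

```bash
python3 -m crank '[[0,-0.005,0.001,0.11,-0.62],[0,-0.005,0.001,0.11,-0.62],[0,-0.005,0.001,0.11,-0.62]]' 5;python3 st.py;python3 - <<'E'
from workcell import monitor, cams
from h import *
f=cams.grab_frame("wrist"); np.savez("w19.npz",**f); cv2.imwrite("pics/w19.png",f["img"][:,:,::-1])
E
```

```text
t: 24.45
eef_pos: [0.6015, 0.1383, 0.0478]
eef_rot: [0.833, 0.551, -0.043, -0.027]
contact_force: [1.4, 0.0, -0.2]
grip_width: 0.0164
eef [0.6015 0.1383 0.0478] tip [0.6038 0.1384 0.0697] yaw 67.1 toolz [-0.102 -0.002 -0.995] F [ 1.4  0.  -0.2] w 0.0164 q [ 0.19  0.69 -0.69  1.7   0.45  1.02 -1.06]
tip wrt axis: R 0.0442 phi world -113.9 cam? 0.833
to post start (tool): [0.0133 0.0332 0.0041]
F tool [0.6 1.3 0. ]
```

View pics/w19.png

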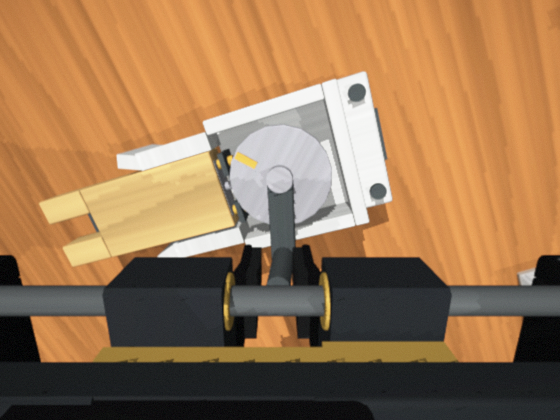

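```bash
python3 -m crank '[[0,-0.005,0.001,0.11,-0.62],[0,-0.005,0.001,0.11,-0.62],[0,0,0,0,-0.62]]' 5;python3 st.py;python3 -m crank '[[0,-0.004,0.001,0.09,-0.62],[0,0,0,0,-0.62]]'; python3 st.py; python3 - <<'E'
from workcell import monitor, cams
from h import *
f=cams.grab_frame("wrist"); np.savez("w20.npz",**f); cv2.imwrite("pics/w20.png",f["img"][:,:,::-1])
E
```

```text
t: 24.8
eef_pos: [0.5924, 0.1431, 0.0483]
eef_rot: [0.889, 0.455, -0.045, -0.021]
contact_force: [-0.2, 0.3, -0.7]
grip_width: 0.0164
eef [0.5924 0.1431 0.0483] tip [0.5946 0.1431 0.0702] yaw 54.3 toolz [-0.099 -0.003 -0.995] F [-0.2  0.3 -0.7] w 0.0164 q [ 0.15  0.66 -0.64  1.72  0.41  0.99 -1.27]
tip wrt axis: R 0.0448 phi world -127.2 cam? 1.066
to post start (tool): [0.0219 0.0396 0.0038]
F tool [ 0.2 -0.3  0.8]
t: 25.0
eef_pos: [0.5899, 0.145, 0.0483]
eef_rot: [0.908, 0.416, -0.045, -0.019]
contact_force: [-0.8, -0.4, -0.5]
grip_width: 0.0161
eef [0.5899 0.145  0.0483] tip [0.592  0.145  0.0702] yaw 49.4 toolz [-0.097 -0.003 -0.995] F [-0.8 -0.4 -0.5] w 0.0161 q [ 0.13  0.66 -0.62  1.73  0.39  0.98 -1.35]
tip wrt axis: R 0.045 phi world -131.3 cam? 1.136
to post start (tool): [0.0254 0.0407 0.0036]
F tool [-0.8 -0.3  0.6]
```

View pics/w20.png

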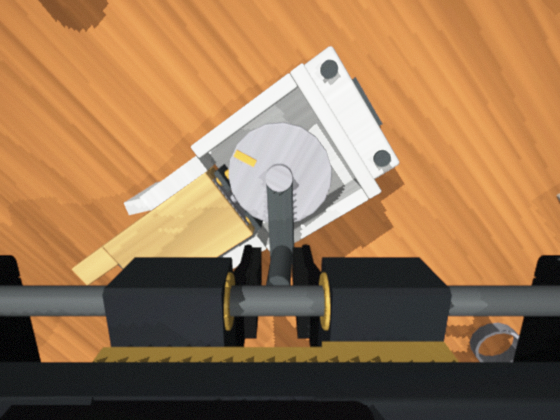

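```bash
for i in 1; do python3 -m crank '[[0,-0.003,0.0005,0.065,-0.62]]' >/dev/null; python3 st.py | sed -n '1p;2p;4p'; done; python3 -m crank '[[0,-0.003,0.0005,0.065,-0.62]]' >/dev/null; python3 st.py | sed -n '1p;2p;4p'
```

```text
eef [0.5885 0.1461 0.0479] tip [0.5906 0.1462 0.0698] yaw 45.8 toolz [-0.096 -0.003 -0.995] F [ 1.1 -1.6  0.8] w 0.0168 q [ 0.12  0.65 -0.6   1.74  0.38  0.98 -1.41]
tip wrt axis: R 0.0451 phi world -133.6 cam? 1.177
F tool [-0.4  1.8 -0.9]
eef [0.5871 0.1476 0.0477] tip [0.5892 0.1477 0.0696] yaw 42.1 toolz [-0.095 -0.003 -0.995] F [ 1.7 -0.6  1. ] w 0.0168 q [ 0.11  0.64 -0.59  1.74  0.37  0.97 -1.46]
tip wrt axis: R 0.045 phi world -136.3 cam? 1.223
F tool [ 0.8  1.5 -1.1]
```

```bash
python3 -m crank '[[0,-0.003,0.0005,0.05,-0.62]]' >/dev/null; python3 st.py | sed -n '1p;2p;4p'; python3 -m crank '[[0,-0.003,0.0005,0.05,-0.62]]' >/dev/null; python3 st.py | sed -n '2p;4p';python3 -m crank '[[0,-0.003,0.0005,0.05,-0.62]]' >/dev/null; python3 st.py | sed -n '2p;4p'
```

```text
eef [0.5859 0.1491 0.0477] tip [0.588  0.1492 0.0696] yaw 39.3 toolz [-0.094 -0.003 -0.996] F [ 0.2 -1.4  0.6] w 0.0165 q [ 0.1   0.64 -0.57  1.74  0.36  0.97 -1.51]
tip wrt axis: R 0.0449 phi world -138.7 cam? 1.266
F tool [-0.8  1.2 -0.6]
tip wrt axis: R 0.0448 phi world -141.1 cam? 1.307
F tool [-0.1  2.  -2.1]
tip wrt axis: R 0.0448 phi world -143.6 cam? 1.35
F tool [-0.2  1.6 -1.5]
```

```bash
for i in 1; do python3 -m crank '[[0,-0.003,0.0005,0.05,-0.62]]' >/dev/null; python3 st.py | sed -n '1p;2p;4p'; python3 -m crank '[[0,-0.003,0.0005,0.05,-0.62]]' >/dev/null; python3 st.py | sed -n '2p;4p';python3 -m crank '[[0,-0.003,0.0005,0.05,-0.62]]' >/dev/null; python3 st.py | sed -n '2p;4p';python3 -m crank '[[0,-0.003,0.0005,0.05,-0.62]]' >/dev/null; python3 st.py | sed -n '2p;4p'; done
```

```text
eef [0.5827 0.1537 0.0473] tip [0.5847 0.1538 0.0692] yaw 30.8 toolz [-0.092 -0.005 -0.996] F [ 1.1 -0.7  1.4] w 0.0162 q [ 0.07  0.63 -0.54  1.75  0.34  0.95 -1.65]
tip wrt axis: R 0.0447 phi world -145.9 cam? 1.392
F tool [ 0.4  1.1 -1.5]
tip wrt axis: R 0.0446 phi world -148.3 cam? 1.433
F tool [ 0.2  1.1 -1.6]
tip wrt axis: R 0.0446 phi world -150.8 cam? 1.476
F tool [-0.2  2.4 -1.6]
tip wrt axis: R 0.0445 phi world -153.2 cam? 1.518
F tool [-0.1  2.  -1.1]
```

```bash
for i in 1; do python3 -m crank '[[0,-0.003,0.0005,0.045,-0.62]]' >/dev/null; python3 st.py | sed -n '1p;2p;4p'; python3 -m crank '[[0,-0.003,0.0005,0.045,-0.62]]' >/dev/null; python3 st.py | sed -n '2p;4p';python3 -m crank '[[0,-0.003,0.0005,0.045,-0.62]]' >/dev/null; python3 st.py | sed -n '2p;4p';python3 -m crank '[[0,-0.003,0.0005,0.045,-0.62]]' >/dev/null; python3 st.py | sed -n '2p;4p'; done
```

```text
eef [0.5792 0.1602 0.0463] tip [0.5813 0.1605 0.0682] yaw 19.8 toolz [-0.091 -0.01  -0.996] F [ 0.6 -2.4  0.2] w 0.0165 q [ 0.02  0.62 -0.49  1.76  0.31  0.94 -1.83]
tip wrt axis: R 0.0444 phi world -155.6 cam? 1.56
F tool [-0.3  2.5 -0.2]
tip wrt axis: R 0.0444 phi world -158.0 cam? 1.603
F tool [-0.5  2.  -0.8]
tip wrt axis: R 0.0443 phi world -160.5 cam? 1.646
F tool [-0.1  1.9 -1. ]
tip wrt axis: R 0.0442 phi world -163.0 cam? 1.69
F tool [-0.6  1.1 -1.4]
```

```bash
for i in 1; do python3 -m crank '[[0,-0.003,0.0005,0.03,-0.62]]' >/dev/null; python3 st.py | sed -n '1p;2p;4p'; python3 -m crank '[[0,-0.003,0.0005,0.03,-0.62]]' >/dev/null; python3 st.py | sed -n '2p;4p';python3 -m crank '[[0,-0.003,0.0005,0.03,-0.62]]' >/dev/null; python3 st.py | sed -n '2p;4p'; done
```

```text
eef [0.5768 0.1675 0.0446] tip [0.5789 0.1678 0.0665] yaw 10.6 toolz [-0.093 -0.014 -0.996] F [ 0.  -2.5  1.6] w 0.0166 q [-0.02  0.61 -0.45  1.76  0.28  0.93 -1.98]
tip wrt axis: R 0.0442 phi world -165.6 cam? 1.735
F tool [-0.6  2.4 -1.6]
tip wrt axis: R 0.0442 phi world -168.7 cam? 1.789
F tool [-0.4  1.  -1.3]
tip wrt axis: R 0.0443 phi world -172.1 cam? 1.848
F tool [-0.8  2.1 -1.7]
```

```bash
for i in 1; do python3 -m crank '[[0,-0.0025,0,0.04,-0.62]]' >/dev/null; python3 st.py | sed -n '1p;2p;4p'; python3 -m crank '[[0,-0.0025,0,0.04,-0.62]]' >/dev/null; python3 st.py | sed -n '2p;4p';python3 -m crank '[[0,-0.0025,0,0.04,-0.62]]' >/dev/null; python3 st.py | sed -n '2p;4p'; done
```

```text
eef [0.5754 0.1744 0.0433] tip [0.5775 0.1748 0.0652] yaw 4.7 toolz [-0.094 -0.016 -0.995] F [-0.2 -3.   2. ] w 0.0166 q [-0.05  0.61 -0.42  1.76  0.27  0.93 -2.08]
tip wrt axis: R 0.0444 phi world -174.8 cam? 1.896
F tool [-0.6  3.  -1.9]
tip wrt axis: R 0.0444 phi world -177.0 cam? 1.934
F tool [-0.7  3.5 -1.7]
tip wrt axis: R 0.0444 phi world -178.8 cam? 1.965
F tool [-0.3  3.1 -2.7]
```

```bash
for i in 1; do python3 -m crank '[[0,-0.0025,-0.001,0.03,-0.62]]' >/dev/null; python3 st.py | sed -n '1p;2p;4p'; python3 -m crank '[[0,-0.0025,-0.0005,0.03,-0.62]]' >/dev/null; python3 st.py | sed -n '2p;4p'; done
```

```text
eef [0.5752 0.1784 0.0435] tip [0.5773 0.1788 0.0653] yaw -1.9 toolz [-0.096 -0.022 -0.995] F [ 1.6 -3.9 -3.6] w 0.0166 q [-0.08  0.61 -0.39  1.75  0.25  0.93 -2.18]
tip wrt axis: R 0.0444 phi world 179.9 cam? 1.987
F tool [2.1 3.7 3.5]
tip wrt axis: R 0.0444 phi world 178.8 cam? 2.008
F tool [0.7 5.5 0.1]
```

```bash
for i in 1; do python3 -m crank '[[0,-0.003,0,0.01,-0.62]]' >/dev/null; python3 st.py | sed -n '1p;2p;4p'; python3 -m crank '[[0,-0.003,0,0.01,-0.62]]' >/dev/null; python3 st.py | sed -n '2p;4p'; done
```

```text
eef [0.5751 0.1804 0.0431] tip [0.5773 0.181  0.065 ] yaw -4.4 toolz [-0.098 -0.027 -0.995] F [-1.6 -6.1  4. ] w 0.0172 q [-0.1   0.61 -0.38  1.75  0.24  0.94 -2.23]
tip wrt axis: R 0.0445 phi world 177.2 cam? 2.035
F tool [-1.5  6.4 -3.7]
tip wrt axis: R 0.0446 phi world 175.6 cam? 2.062
F tool [-0.1  6.1 -4.2]
```

```bash
for i in 1; do python3 -m crank '[[0,-0.003,0,0.01,-0.62]]' >/dev/null; python3 st.py | sed -n '1p;2p;4p'; python3 -m crank '[[0,-0.003,0,0.01,-0.62]]' >/dev/null; python3 st.py | sed -n '2p;4p'; done;  python3 - <<'E'
from workcell import monitor, cams
from h import *
f=cams.grab_frame("wrist"); np.savez("w21.npz",**f); cv2.imwrite("pics/w21.png",f["img"][:,:,::-1])
E
```

```text
eef [0.5749 0.1823 0.0431] tip [0.5772 0.1831 0.065 ] yaw -5.8 toolz [-0.102 -0.034 -0.994] F [-0.8 -6.9  2.7] w 0.0165 q [-0.11  0.61 -0.37  1.75  0.24  0.94 -2.26]
tip wrt axis: R 0.0447 phi world 174.5 cam? 2.081
F tool [-0.4  7.  -2.3]
tip wrt axis: R 0.0448 phi world 173.7 cam? 2.096
F tool [-0.5  7.8 -2.9]
```

View pics/w21.png

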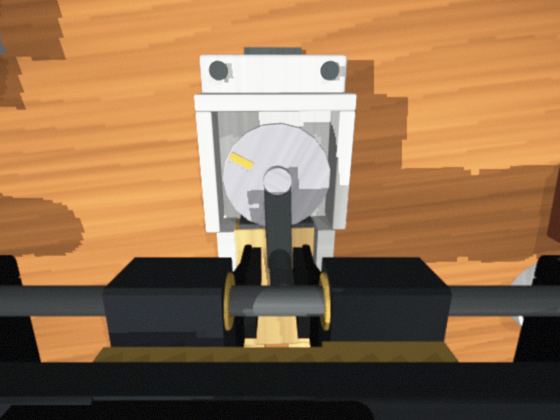

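```bash
for i in 1; do python3 -m crank '[[0,-0.003,0,0,-0.62]]' >/dev/null; python3 st.py | sed -n '1p;2p;4p'; python3 -m crank '[[0,-0.0035,0,0,-0.62]]' >/dev/null; python3 st.py | sed -n '2p;4p'; done
```

```text
eef [0.5748 0.1835 0.043 ] tip [0.5771 0.1844 0.0648] yaw -6.6 toolz [-0.105 -0.042 -0.994] F [-0.4 -7.7  4.1] w 0.0167 q [-0.12  0.61 -0.36  1.74  0.24  0.95 -2.27]
tip wrt axis: R 0.0449 phi world 172.8 cam? 2.112
F tool [ 0.1  7.9 -3.7]
tip wrt axis: R 0.0451 phi world 172.1 cam? 2.125
F tool [-1.4  8.7 -4. ]
```

```bash
for i in 1; do python3 -m crank '[[0,-0.0035,0,0,-0.62]]' >/dev/null; python3 st.py | sed -n '1p;2p;4p'; done
```

```text
eef [0.5746 0.1842 0.0429] tip [0.577  0.1854 0.0647] yaw -6.9 toolz [-0.11  -0.051 -0.993] F [-0.9 -7.6  3.8] w 0.0163 q [-0.13  0.61 -0.36  1.73  0.25  0.96 -2.28]
tip wrt axis: R 0.0452 phi world 171.7 cam? 2.132
F tool [-0.4  7.9 -3.3]
```

```bash
for i in 1; do python3 -m crank '[[0,-0.0045,0,0,-0.62]]' >/dev/null; python3 st.py | sed -n '1p;2p;4p'; done
```

```text
eef [0.5745 0.1851 0.0427] tip [0.5769 0.1863 0.0646] yaw -7.0 toolz [-0.113 -0.057 -0.992] F [ -0.8 -10.1   5.7] w 0.0169 q [-0.14  0.62 -0.36  1.73  0.25  0.97 -2.29]
tip wrt axis: R 0.0454 phi world 170.5 cam? 2.153
F tool [-0.2 10.5 -5. ]
```

```bash
python3 -m crank '[[0,0.002,0,0,-0.5],[0,0.001,0,0,-0.4],[0,0,0,0,-0.3]]'; python3 st.py | sed -n '1p;2p;4p'
```

```text
t: 28.3
eef_pos: [0.5738, 0.1852, 0.0432]
eef_rot: [0.996, -0.059, -0.055, 0.03]
contact_force: [0.1, 0.5, -0.4]
grip_width: 0.0274
eef [0.5738 0.1852 0.0432] tip [0.5763 0.1863 0.065 ] yaw -7.0 toolz [-0.113 -0.053 -0.992] F [ 0.1  0.5 -0.4] w 0.0274 q [-0.13  0.61 -0.36  1.73  0.25  0.97 -2.29]
tip wrt axis: R 0.046 phi world 170.6 cam? 2.15
F tool [ 0.1 -0.5  0.3]
```

```bash
python3 -m crank '[[0,0,-0.01,0,-0.2],[0,0.001,-0.02,0,-0.2],[-0.002,0.001,-0.03,0,-0.1],[-0.01,0,-0.04,0,0],[-0.03,0,-0.03,0,0],[-0.04,0,-0.02,0,0],[0,0,0,0,0]]'; python3 st.py | sed -n '1p;2p;4p';  python3 - <<'E'
from workcell import monitor, cams
from h import *
f=cams.grab_frame("wrist"); np.savez("w22.npz",**f); cv2.imwrite("pics/w22.png",f["img"][:,:,::-1])
E
```

```text
t: 29.0
eef_pos: [0.5074, 0.209, 0.2105]
eef_rot: [0.997, -0.056, -0.055, 0.025]
contact_force: [0.9, 1.6, 0.1]
grip_width: 0.0433
eef [0.5074 0.209  0.2105] tip [0.5098 0.2099 0.2323] yaw -6.6 toolz [-0.112 -0.043 -0.993] F [0.9 1.6 0.1] w 0.0433 q [-0.13  0.36 -0.43  1.72  0.13  1.22 -2.28]
tip wrt axis: R 0.1161 phi world 164.5 cam? 2.257
F tool [ 0.7 -1.7 -0.2]
```

View pics/w22.png

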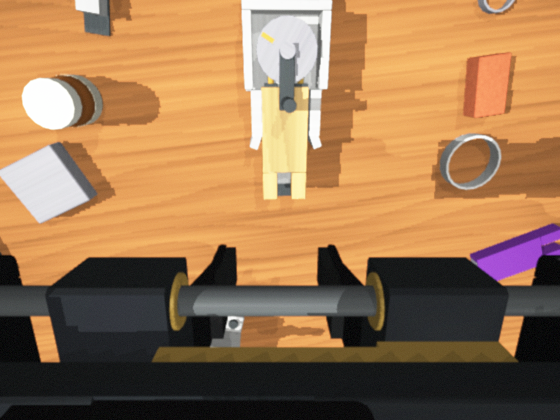

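```bash
python3 - <<'E'
from h import *
import m
f=load("w22"); P=cloud(f); crop(f,235,0,345,210,4,"pics/w22c.png")
o=np.array([.6217,.1788]);a=np.radians(-6.2); d=np.array([np.cos(a),np.sin(a)]);n=np.array([-d[1],d[0]])
k=(P[...,2]>.083)&(P[...,2]<.1); k[130:]=0; k[:80]=0; k[:,:265]=0;k[:,315:]=0
vs,us=np.where(k); q=ray(f,us.mean(),vs.mean(),.091)[:2]-o; ph=np.degrees(np.arctan2(q@n,q@d)); print(len(us),q@d,q@n,ph,"cam",np.radians((-60-ph)%360))
m.run("w22",box=(255,315,75,215),vm=150)
E
```

```text
164 -0.04460156180212334 0.0006018141527953068 179.22694817779526 cam 2.1078874019792098Traceback (most recent call last):
  File "<stdin>", line 7, in <module>
  File "m.py", line 5, in run
    c,L,R,T=pinmeas(f,box,vm)
            ~~~~~~~^^^^^^^^^^
  File "h.py", line 35, in pinmeas
    vs=np.where(m[:,u])[0]; tl.append(hit(u,vs[0]-.5))
                                            ~~^^^
IndexError: index 0 is out of bounds for axis 0 with size 0
```

View pics/w22c.png

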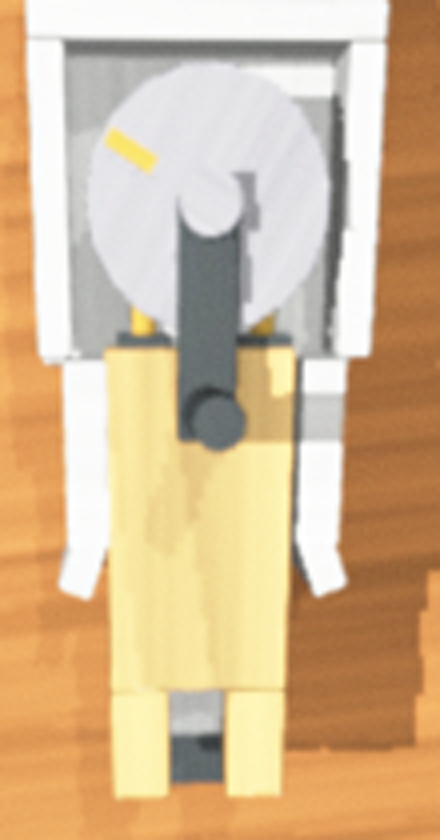

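```bash
python3 - <<'E'
from workcell import monitor, cams
from h import *
f=cams.grab_frame("top"); np.savez("t23.npz",**f); g=load("top0")
dd=(np.abs(f["img"].astype(int)-g["img"]).max(-1)); out=np.hstack([f["img"][:,:,::-1]]); cv2.imwrite("pics/t23.png",out)
s=cams.grab_frame("scene"); crop(s,290,160,400,240,7,"pics/s23.png")
E
```

```text
(no output)
```

View pics/t23.png

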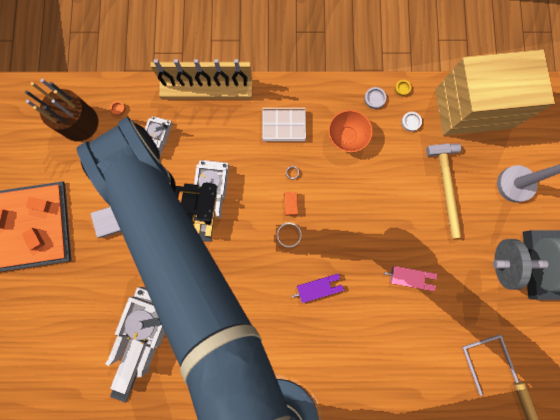

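View pics/s23.png

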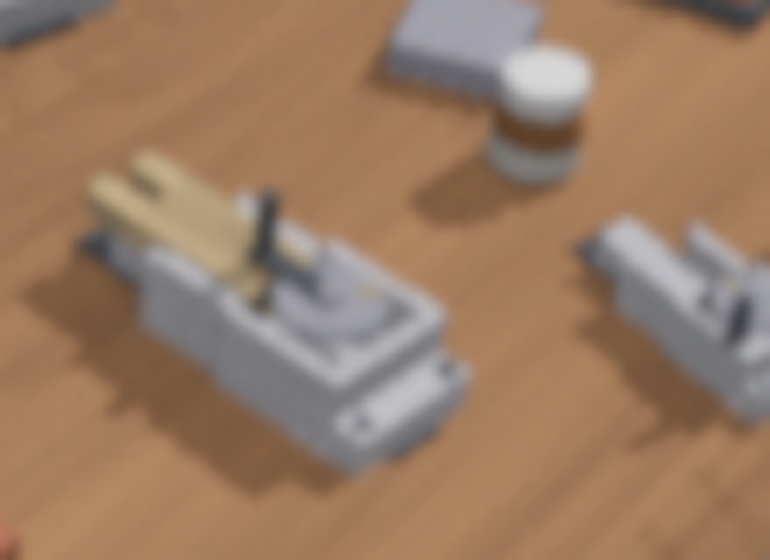

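```bash
python3 -c "
from workcell import manip
print(manip.hand_in())"
```

```text
the job is handed in; nothing more can be done
None
```

The bench pin is clamped in the middle-sized holder. I laid it on the tongue and slid it in against the plungers with about 3 N. Then I released it and turned the cam clockwise by its post.

- **Tightness:** resistance stayed at about 1–3 N until close to 2 rad, then climbed. I stopped at about 10.5 N, at a cam angle of about 2.11 rad by camera. The last readings before that were 7.9–8.7 N, and the force reading scatters by about 1 N.
- **Last checks:** after I let go, the wrist picture shows the pin's tail flush on both stop plates, with the fingers clear. In the final top and scene pictures the bystanders in view are where they were. The arm hid the flux jar and part of the bench block from above, but the scene view shows both standing normally. My numeric re-measure of the pin's final position failed with a script error, so the seating was judged by eye. The robot clock was at about 29 s when I handed in.
- **What went wrong:** my first two grasps closed just above the pin, because the visible fingertips sit about 22 mm short of the reported TCP. I allowed for that offset afterwards, and the pin did not move noticeably. The tool also tilted a few degrees as the moves added up. The pin came down about 3° nose-low and settled flat on the tongue before I slid it in.

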